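Prove the air couplers and stow the spare nozzles

ROBOT

A 6-joint arm with a two-finger parallel gripper is mounted at the origin on the work surface. World frame = base frame: x ahead of the robot, y to its left, z up, the work surface at z = 0. Lengths are in m, angles in rad, forces in N, time in s.
With the tool pointing down it reaches from about 0.25 to 0.725 m from the base axis. Payload 4 kg.
Tool frame: the origin (TCP) lies at the very end of the fingers, on their centre line; the grasp point (between the pads) lies 19 mm behind it; z points along the fingers, y is the direction in which the jaws open and shut (so a half turn about z gives the same grasp; the last joint's range is limited). The gripper opens to 85 mm and grips with 20 to 120 N. Pads are 22 mm wide; open, the fingers measure 114 mm over their backs; the gripper's body (76 mm by 85 mm) begins 54 mm behind the grasp point. The pads swing forward as they close: fully open they stand 13 mm farther back than shut.
Start: joints at [1.326, 0.241, 0.005, 1.335, 0, 1.571], TCP at [0.121, 0.485, 0.231] pointing down, gripper open.
Joint ranges: [-2.72, 2.72], [-1.05, 1.87], [-1.09, 1.28], [-1.99, 2.15], [-1.42, 1.44], [-3.14, 3.14]. Speed limits (rad/s): [2.79, 2.79, 3.14, 3.14, 3.14, 3.14].

INTERFACE

Orientations are given as a unit quaternion [x, y, z, w].
In Python, from workcell import bot gives the robot as it stands.
- The arm moves only by the shell command python3 -m crank 'ROWS'. ROWS is JSON, a list that holds one entry, the list of rows, each a list of 5 numbers: the shift along the tool's x, y, z in mm, then the turn about the tool's z in degrees, then the closure in counts, from 0 (fully open) to 255 (shut). In form: [[[tx, ty, tz, turn, grip], ...]]. A call has 1 to 12 rows; each row shifts and turns the pose as measured when the row begins, along the tool's axes as they then stand; what a row does not reach is not made up. A row lasts 1/8 s, in which the tool goes at most 62.5 mm and 10.7 degrees, less where a joint would pass 70% of its speed; a pose out of reach is approached as far as the arm can. A call is refused whole if a number of a shift passes 62.5 or a number of a turn 10.7, either way. A call with a gripper value outside its range is refused whole. The fingers move at their own pace and stop on an object; the grip force is fixed at half the most. Time passes only in rows, so rows that do not move let the fingers close. It gives the time, the measured TCP pose, the force and the opening at its end, in the units of the state.
- bot.get_obs(): the state, without advancing time (a new reading comes with each control period).
- bot.camera(name): name is "side" or "top" or "wrist"; returns a dict with "img" (384x512x3 uint8, blue, green, red), "depth" (384x512 float32, m along the optical axis (not along the pixel's ray), 0 where there is no reading), "fx", "fy", "cx", "cy" (pixels), "R" (3x3) and "t" (3): a world point X has camera coordinates R X + t; the wrist camera has in their place "T_tool_cam" (4x4, takes a point from camera to tool coordinates, whose origin is the TCP and whose axes are the flange's). Camera axes: x right, y down, z forward; pixel columns grow to the right and rows downward; lengths in m; the calibration is good to about 2 mm. A picture is of the moment at which its call begins: read the wrist's pose just before it.
- bot.job_done(): hands the job in, once; it reports no verdict.
The state is a dict: "clock": time; "joint_pos": joint angles; "joint_vel": joint speeds; "tau": joint torques, N m; "eef_pos": TCP position; "tool_rot": TCP orientation; "ft_force": force on the tool from outside, world axes, zero at the start; "ft_torque": the same for the moment, N m; "grip_width": finger opening in m.
Only numpy, scipy, OpenCV 4.12 (cv2) and the standard library are available. Lean on these libraries where they do the work, as an engineer would, in place of code of your own. Each camera call takes 0.05 s, during which the arm holds its last target.

TASK

Check the two air couplers on the glass bench, the larger one completely before the smaller: twice over, pull its ribbed sleeve fully back along the coupler and let go so that it springs home; then tug the fitted nozzle straight out by its square collar with a steady pull of about 12 N (never more than 20 N) for three seconds to prove it is held, and ease it back. Put every loose spare nozzle from the bench into the open drawer and slide the drawer fully shut; leave the other things where they are.

Things in the scene. Friction and masses are not known exactly. Their poses are not given: they have to be found in the camera images.
- large_coupler: the large air quick coupler, fixed to the bench; origin on the bench under the middle of its sleeve at rest; its axis is level, 70 mm above the bench, along its own x. The nozzle points along its -x (roughly to the robot); its bracket (30 mm long, narrower than the sleeve) and pipe stand 47 to 120 mm along its +x, nothing higher than the sleeve
- large_sleeve_mid (a point): middle of the large coupler's ribbed steel sleeve, on its axis; a cylinder 34 mm across, 36 mm long, axis along the coupler's x; moves with the sleeve
- large_sleeve (a joint): travel of that sleeve, m: 0 = home (forward), 0.011 = fully back (towards the coupler's +x). Its spring pushes it home with 3.6 N at 0 rising to 8.6 N fully back
- large_nozzle_collar (a point): middle of the square brass collar of the nozzle fitted in the large coupler, on the axis 52 mm in front of the sleeve's middle; 26 x 26 mm, 30 mm long along the coupler's x, sides upright; a flat 44 mm wide fan tip in front of it; moves with the nozzle
- large_nozzle (a joint): how far that nozzle has been drawn outward (towards the coupler's -x) against its cushion spring, m: 0 at rest; 1200 N/m, so 12 N gives 0.010, 20 N gives 0.0167; stop at 0.022
- small_coupler: the small air quick coupler, fixed to the bench; origin on the bench under the middle of its sleeve at rest; its axis is level, 60 mm above the bench, along its own x. The nozzle points along its -x (roughly to the robot); its bracket (30 mm long, narrower than the sleeve) and pipe stand 47 to 120 mm along its +x, nothing higher than the sleeve
- small_sleeve_mid (a point): middle of the small coupler's ribbed steel sleeve, on its axis; a cylinder 25 mm across, 36 mm long, axis along the coupler's x; moves with the sleeve
- small_sleeve (a joint): travel of that sleeve, m: 0 = home (forward), 0.011 = fully back (towards the coupler's +x). Its spring pushes it home with 3.6 N at 0 rising to 8.6 N fully back
- small_nozzle_collar (a point): middle of the square brass collar of the nozzle fitted in the small coupler, on the axis 52 mm in front of the sleeve's middle; 18 x 18 mm, 30 mm long along the coupler's x, sides upright; a thin 8 mm straight jet tube in front of it; moves with the nozzle
- small_nozzle (a joint): how far that nozzle has been drawn outward (towards the coupler's -x) against its cushion spring, m: 0 at rest; 1200 N/m, so 12 N gives 0.010, 20 N gives 0.0167; stop at 0.022
- cab: fixed wooden cabinet 220 mm deep (x) x 300 wide (y) x 100 high with one drawer that opens along its -x; a cork pad 18 mm thick is fixed on its top; origin at the centre of its underside; its front face is 110 mm from the origin along -x
- cab_drawer0 (a joint): how far the drawer is open, m: 0 = shut, 0.15 at most; slides with about 1 N of friction
- drawer_in (a point): centre of the drawer's inner floor (moves with the drawer, axes as the cabinet's; 23 mm above the bench); inside it measures 175 mm (x) x 258 mm (y), walls 56 mm high above the floor; the 15 mm thick front, whose inner face is about 93 mm along -x, stands 65 mm above the floor. The inside between its front and the cabinet's face is open from above
- cab_drawer0_handle (a point): middle of the drawer's bar handle, level, along y, 120 mm long, 35 mm out from the drawer's front and 62 mm above the bench
- spare0: loose spare air nozzle lying on the bench (up to four alike; None if absent): brass square collar 26 mm long (x), 22 mm wide and 22 mm high, with a 13 mm thick steel plug end reaching 37 mm along +x and a 10 mm thick brass jet tube reaching 45 mm along -x; origin at the middle of the collar's underside
- spare1: loose spare air nozzle lying on the bench (up to four alike; None if absent): brass square collar 26 mm long (x), 22 mm wide and 22 mm high, with a 13 mm thick steel plug end reaching 37 mm along +x and a 10 mm thick brass jet tube reaching 45 mm along -x; origin at the middle of the collar's underside
- spare2: loose spare air nozzle lying on the bench (up to four alike; None if absent): brass square collar 26 mm long (x), 22 mm wide and 22 mm high, with a 13 mm thick steel plug end reaching 37 mm along +x and a 10 mm thick brass jet tube reaching 45 mm along -x; origin at the middle of the collar's underside
- spare3: loose spare air nozzle lying on the bench (up to four alike; None if absent): brass square collar 26 mm long (x), 22 mm wide and 22 mm high, with a 13 mm thick steel plug end reaching 37 mm along +x and a 10 mm thick brass jet tube reaching 45 mm along -x; origin at the middle of the collar's underside
- rinse_bottle: bystander: white bottle, 64 mm wide, 150 mm high, origin at its base
- frit_jar: bystander: green glass jar, 68 mm wide, 80 mm high, origin at its base
- wet_block: bystander: dark wooden bowl-shaped block, 84 mm wide, 50 mm high, origin at its base
- spanner: bystander: spanner, 160 mm long, lying flat, origin at its middle
There are look-alikes about, which are no part of the job. Leave any purple or red look-alike of the spare2 alone.

How it is judged:
On the way, in this order (a step that is already met when the one before it is completed fails the run):
1. the large coupler's sleeve is pulled back (8 mm or more of its 11 mm), first time (value of joint large_sleeve above 0.008 m).
2. the large sleeve has sprung home and the fingers are off the large coupler, first time (value of joint large_sleeve below 0.0015 m and contact force between the fingers and large_coupler below 0.3 N), for 0.2 s.
3. the large coupler's sleeve is pulled back (8 mm or more of its 11 mm), second time (value of joint large_sleeve above 0.008 m).
4. the large sleeve has sprung home and the fingers are off the large coupler, second time (all of step 2), for 0.2 s.
5. the large coupler's nozzle is tugged outward with 8 to 17 N (6.7 to 14.2 mm of give) for 2 s, its sleeve home (value of joint large_nozzle between 0.0067 and 0.0142 m and value of joint large_sleeve below 0.002 m), for 2 s.
6. the small coupler's sleeve is pulled back (8 mm or more of its 11 mm), first time (value of joint small_sleeve above 0.008 m).
7. the small sleeve has sprung home and the fingers are off the small coupler, first time (value of joint small_sleeve below 0.0015 m and contact force between the fingers and small_coupler below 0.3 N), for 0.2 s.
8. the small coupler's sleeve is pulled back (8 mm or more of its 11 mm), second time (value of joint small_sleeve above 0.008 m).
9. the small sleeve has sprung home and the fingers are off the small coupler, second time (all of step 7), for 0.2 s.
10. the small coupler's nozzle is tugged outward with 8 to 17 N (6.7 to 14.2 mm of give) for 2 s, its sleeve home (value of joint small_nozzle between 0.0067 and 0.0142 m and value of joint small_sleeve below 0.002 m), for 2 s.
At the end, for the whole second after the job is handed in: The drawer is shut to within 6 mm with every spare nozzle lying at rest inside it, and both sleeves and both fitted nozzles are back home within 2 mm (value of joint cab_drawer0 below 0.006 m and value of joint each of large_sleeve, large_nozzle, small_sleeve, small_nozzle below 0.002 m and x of spare0 in the frame of drawer_in between -0.09 and 0.09 m and y of spare0 in the frame of drawer_in between -0.13 and 0.13 m and z of spare0 in the frame of drawer_in between -0.01 and 0.055 m and linear speed of each of spare0, spare1, spare2, spare3 below 0.03 m/s and x of spare1 in the frame of drawer_in between -0.09 and 0.09 m and y of spare1 in the frame of drawer_in between -0.13 and 0.13 m and z of spare1 in the frame of drawer_in between -0.01 and 0.055 m and x of spare2 in the frame of drawer_in between -0.09 and 0.09 m and y of spare2 in the frame of drawer_in between -0.13 and 0.13 m and z of spare2 in the frame of drawer_in between -0.01 and 0.055 m and x of spare3 in the frame of drawer_in between -0.09 and 0.09 m and y of spare3 in the frame of drawer_in between -0.13 and 0.13 m and z of spare3 in the frame of drawer_in between -0.01 and 0.055 m); the robot touches nothing.
It fails at once if the large coupler's nozzle is pulled with more than 20 N (value of joint large_nozzle above 0.0167 m).
It fails at once if the small coupler's nozzle is pulled with more than 20 N (value of joint small_nozzle above 0.0167 m).
It fails at once if a bystander (bottle, jar, bowl-shaped block, spanner) is shifted by more than 50 mm (distance of any of rinse_bottle, frit_jar, wet_block, spanner from where it was at the start of the episode above 0.05 m).
Of spare0, spare1, spare2, spare3 only 2 to 4 are there at a start; the rules pass over those that are not, and their reading is None.
At some moment in a run one of spare0, spare1, spare2, spare3 may be knocked a few centimetres aside while the robot is not near it.
Once in a run the grip may slacken for a moment while it holds something.
It also fails if it takes over 210 s, if anything falls off the work surface, if the arm or the gripper's body presses on something with over 40 N, if the wrist force passes 120 N, or if a joint passes its speed limit or range.

## Working session

There is one attempt and no reset: what is moved stays moved. The work goes in short steps, Python scripts to look and compute and a shell command to move; the robot and the scene stay as the last step left them, time stands still between calls to the robot, and variables do not carry over. Pictures are saved under pics/ and viewed, and the job is handed in when it is done.

```bash
ls -la; mkdir -p pics; cat > h.py <<'E'
import numpy as np, cv2
from workcell import bot
from scipy.spatial.transform import Rotation as Rn
def cam(n):
    o=bot.get_obs(); c=bot.camera(n)
    if 'R' not in c:
        T=np.eye(4);T[:3,:3]=Rn.from_quat(o['tool_rot']).as_matrix();T[:3,3]=o['eef_pos']
        M=np.linalg.inv(T@np.array(c['T_tool_cam'])); c['R']=M[:3,:3];c['t']=M[:3,3]
    c['R']=np.array(c['R']);c['t']=np.array(c['t']);return c
def ray(c,u,v,z):
    d=c['R'].T@np.array([(u-c['cx'])/c['fx'],(v-c['cy'])/c['fy'],1]); o=-c['R'].T@c['t']
    return o+d*(z-o[2])/d[2]
def pts(c):
    v,u=np.mgrid[:384,:512]; d=c['depth']
    P=np.stack([(u-c['cx'])/c['fx']*d,(v-c['cy'])/c['fy']*d,d],-1)
    return (P-c['t'])@c['R']
def proj(c,X):
    p=c['R']@np.array(X)+c['t']; return p[0]/p[2]*c['fx']+c['cx'],p[1]/p[2]*c['fy']+c['cy']
E
python3 - <<'E'
from h import *
o=bot.get_obs();print({k:np.round(v,3) for k,v in o.items()})
for n in ['top','side','wrist']:
    c=cam(n);cv2.imwrite(f'pics/{n}0.png',c['img']);print(n,-c['R'].T@c['t'],c['R'],c['fx'],c['cx'],c['cy'])
E
```

```text
total 12
drwxr-xr-x  3 agent agent 4096 Dec  6 05:10 .
drwxr-xr-x 23 root  root  4096 Dec  6 05:10 ..
drwxr-xr-x  2 agent agent 4096 Dec  6 05:10 pics
{'clock': np.float64(0.0), 'joint_pos': array([1.326, 0.241, 0.004, 1.335, 0.   , 1.571]), 'joint_vel': array([-0.002, -0.001, -0.001,  0.002, -0.001,  0.001]), 'tau': array([-1.0000e-03, -3.7232e+01,  2.5241e+01,  1.7000e-02, -0.0000e+00,
       -0.0000e+00]), 'eef_pos': array([0.121, 0.484, 0.23 ]), 'tool_rot': array([ 0.122,  0.993, -0.001, -0.   ]), 'ft_force': array([-0.573, -0.497, -0.846]), 'ft_torque': array([ 0.026, -0.01 , -0.029]), 'grip_width': np.float64(0.085)}
top [0.43461143 0.09260518 1.12096635] [[-1.99614457e-02 -9.99796919e-01 -2.76779864e-03]
 [-9.94167654e-01  2.01423567e-02 -1.05947913e-01]
 [ 1.05982147e-01  6.36782364e-04 -9.94367829e-01]] 398.0411078693001 249.10561253001808 185.77769816281915
side [ 0.17502866 -0.63794217  0.8953467 ] [[ 0.91590699 -0.40102202  0.0171964 ]
 [-0.27470835 -0.65750036 -0.70159006]
 [ 0.2926597   0.63786724 -0.71237327]] 416.5690045289491 257.0583679473094 192.2221782343597
wrist [0.04036213 0.50540353 0.37288553] [[ 0.24165992  0.97036026 -0.00120337]
 [ 0.91855504 -0.22835813  0.32265959]
 [ 0.31282124 -0.07907925 -0.94651431]] 284.6594178035695 259.5296028380267 195.86478324643724
```

View pics/top0.png

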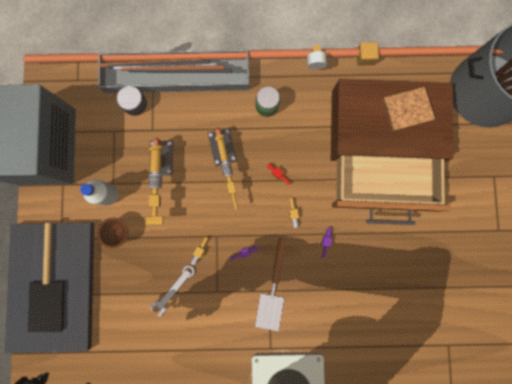

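View pics/side0.png

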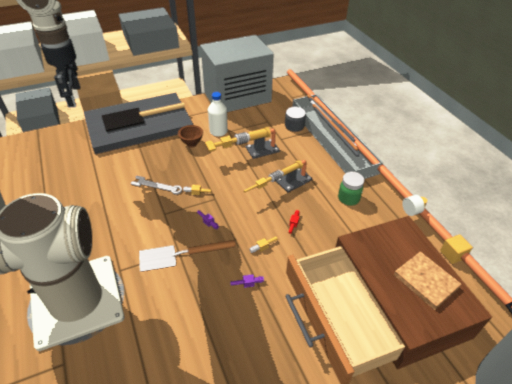

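View pics/wrist0.png

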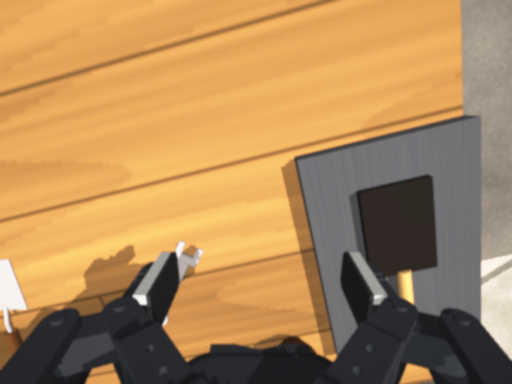

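```bash
python3 - <<'E'
from h import *
o=bot.get_obs()
c=cam('top');s=cam('side')
print(proj(c,o['eef_pos']),proj(s,o['eef_pos']))
im=c['img']
def crop(im,u0,v0,u1,v1,k,n): cv2.imwrite(f'pics/{n}.png',cv2.resize(im[v0:v1,u0:u1],None,fx=k,fy=k,interpolation=cv2.INTER_CUBIC))
crop(im,80,110,340,310,3,'t_crop'); crop(s['img'],120,80,320,300,3 if 0 else 2.7,'s_crop')
for z in [0,.011]:
  for n,u,v in [('spareA',294,212),('spareB',202,248)]: print(n,z,ray(c,u,v,z))
E
```

```text
(np.float64(70.14842061842651), np.float64(379.0858326990964)) (np.float64(75.6976625000384), np.float64(101.05322941099045))
spareA 0 [ 0.47740233 -0.03139398  0.        ]
spareB 0 [0.3824065  0.22804484 0.        ]
spareA 0.011 [ 0.47698243 -0.03017718  0.011     ]
spareB 0.011 [0.38291879 0.22671577 0.011     ]
```

View pics/t_crop.png

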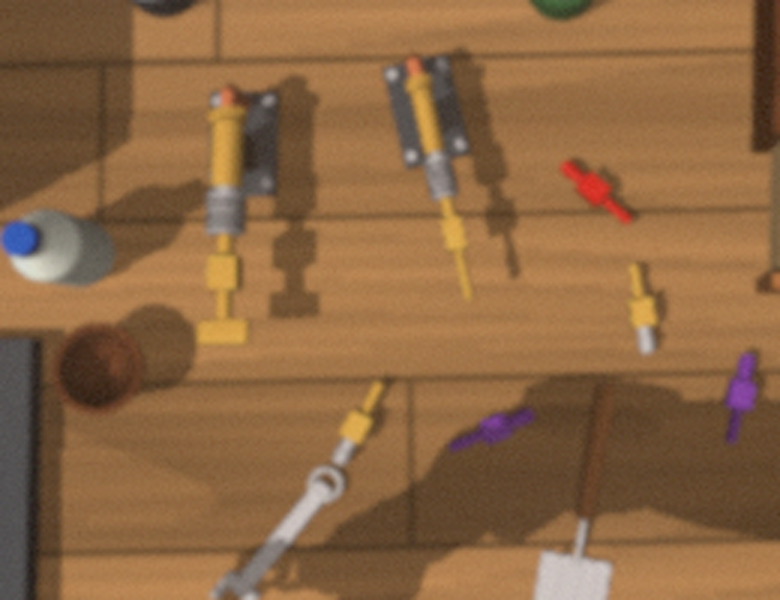

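View pics/s_crop.png

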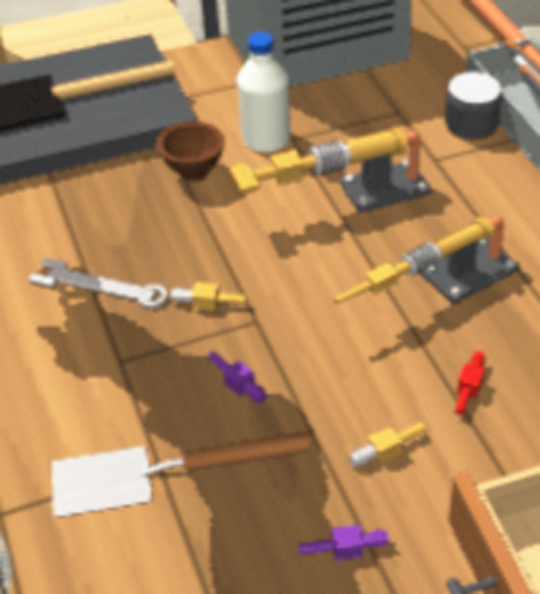

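```bash
python3 - <<'E'
from h import *
c=cam('top');P=pts(c);hsv=cv2.cvtColor(c['img'],cv2.COLOR_BGR2HSV)
Z=P[...,2]
for n,(u0,v0,u1,v1) in dict(large=(140,130,175,228),small=(205,122,245,212)).items():
    m=np.zeros(Z.shape,bool);m[v0:v1,u0:u1]=1
    brass=m&(Z>.035)&(hsv[...,1]>120)
    steel=m&(Z>.045)&(hsv[...,1]<70)
    for k,q in [('brass',brass),('steel',steel)]:
        p=P[q]; vv,uu=np.nonzero(q)
        print(n,k,len(p),p.mean(0).round(4),p[:,2].max().round(4),p.min(0).round(3),uu.mean(),vv.mean())
    q=m&(Z>.045); p=P[q]
    l=cv2.fitLine(p[:,:2].astype(np.float32),cv2.DIST_HUBER,0,.01,.01).ravel(); print('line',l,np.degrees(np.arctan2(l[1],l[0])))
# spares
for n,(u0,v0,u1,v1) in dict(A=(284,192,306,232),B=(190,230,212,262)).items():
    m=np.zeros(Z.shape,bool);m[v0:v1,u0:u1]=1
    H,S,V=cv2.split(hsv)
    b=m&(H>18)&(H<32)&(S>140)&(V>150)&(Z>.006)
    p=P[b];vv,uu=np.nonzero(b);print(n,b.sum(),p.mean(0).round(4),uu.mean(),vv.mean(),p[:,2].max())
    q=b&(Z>.017);print(' collar',P[q].mean(0).round(4),q.sum())
    l=cv2.fitLine(p[:,:2].astype(np.float32),cv2.DIST_HUBER,0,.01,.01).ravel();print(l,np.degrees(np.arctan2(l[1],l[0])))
# cabinet
for z,nm in [(.095,'cabtop'),(.08,'drawer')]:
    q=(abs(Z-z)<.008); q[:, :320]=0;q[:,460:]=0
    p=P[q];print(nm,len(p)); r=cv2.minAreaRect(p[:,:2].astype(np.float32));print(r,cv2.boxPoints(r).round(3).tolist())
E
```

```text
large brass 724 [0.5534 0.3375 0.0918] 1.121 [0.435 0.093 0.037] 155.34668508287294 184.33839779005524
large steel 182 [0.5661 0.3399 0.0886] 1.121 [0.435 0.093 0.053] 154.6813186813187 179.48901098901098
line [ 0.9998098  -0.01950199  0.60391307  0.33815777] -1.1174526
small brass 383 [0.6021 0.1526 0.105 ] 1.121 [0.435 0.093 0.055] 225.62924281984334 163.8041775456919
small steel 118 [0.5946 0.1529 0.0786] 1.121 [0.435 0.093 0.059] 226.1271186440678 167.8135593220339
line [0.97751886 0.21084791 0.6434203  0.16170397] 12.172046
A 88 [ 0.4799 -0.0258  0.0322] 293.2613636363636 210.6931818181818 1.1209663450226452
 collar [ 0.4731 -0.0264  0.0389] 64
[ 0.99029166  0.139005    0.479726   -0.0275457 ] 7.990274
B 78 [0.3778 0.233  0.0205] 199.2948717948718 250.1153846153846 0.02612536752921131
 collar [0.375  0.2346 0.0214] 67
[ 0.8573687  -0.51470274  0.37781036  0.23299411] -30.977587
cabtop 7473
((0.6895079612731934, -0.2700730264186859), (0.35234349966049194, 0.4175296723842621), 86.74715423583984) [[0.47099998593330383, -0.4339999854564667], [0.8880000114440918, -0.4580000042915344], [0.9079999923706055, -0.10599999874830246], [0.4909999966621399, -0.0820000022649765]]
drawer 1182
((0.6991673707962036, -0.2754283547401428), (0.47641196846961975, 0.3117263615131378), 4.3030781745910645) [[0.44999998807907104, -0.1379999965429306], [0.4729999899864197, -0.4490000009536743], [0.9480000138282776, -0.4129999876022339], [0.925000011920929, -0.10199999809265137]]
```

```bash
cat > m.py <<'E'
from h import *
c=cam('top');P=pts(c);hsv=cv2.cvtColor(c['img'],cv2.COLOR_BGR2HSV)
H,S,V=cv2.split(hsv)
P[c['depth']==0]=np.nan;Z=np.nan_to_num(P[...,2])
for n,h,(u0,v0,u1,v1) in [('large',.07,(140,130,170,228)),('small',.06,(205,122,245,212))]:
    m=np.zeros(Z.shape,bool);m[v0:v1,u0:u1]=1
    q=m&(Z>h-.015)&(Z<.12); p=P[q][:,:2]
    l=cv2.fitLine(p.astype(np.float32),cv2.DIST_HUBER,0,.01,.01).ravel()
    d=l[:2]*np.sign(l[0]);print(n,'yaw',np.degrees(np.arctan2(d[1],d[0])),'ctr',l[2:])
    w=np.array([-d[1],d[0]]);a=(p-l[2:])@d;b=(p-l[2:])@w
    bins=np.arange(a.min(),a.max()+.006,.006)
    for i in range(len(bins)-1):
        k=(a>=bins[i])&(a<bins[i+1])
        if k.any(): print('%6.1f n%d w[%.1f %.1f] zmax %.1f S%.0f'%(bins[i]*1e3,k.sum(),b[k].min()*1e3,b[k].max()*1e3,Z[q][k].max()*1e3,S[q][k].mean()))
E
python3 m.py
```

```text
large yaw -1.4045403 ctr [0.5579252 0.3407205]
-107.5 n52 w[-21.2 22.7] zmax 77.8 S160
-101.5 n36 w[-21.0 22.5] zmax 78.3 S163
 -95.5 n34 w[-20.6 22.9] zmax 78.3 S164
 -89.5 n39 w[-20.2 23.2] zmax 79.3 S161
 -83.5 n12 w[-6.0 7.6] zmax 77.5 S159
 -77.5 n12 w[-5.6 8.8] zmax 79.0 S159
 -71.5 n15 w[-4.7 8.2] zmax 79.9 S160
 -65.5 n15 w[-10.4 8.7] zmax 78.0 S157
 -59.5 n26 w[-11.5 15.0] zmax 86.9 S159
 -53.5 n31 w[-12.0 13.5] zmax 85.4 S162
 -47.5 n27 w[-11.7 13.8] zmax 86.3 S162
 -41.5 n25 w[-11.6 14.3] zmax 86.6 S161
 -35.5 n24 w[-11.6 14.6] zmax 86.6 S158
 -29.5 n10 w[-4.4 6.3] zmax 79.0 S160
 -23.5 n15 w[-4.0 6.4] zmax 81.7 S162
 -17.5 n10 w[-3.5 6.5] zmax 76.6 S139
 -11.5 n34 w[-14.4 16.7] zmax 88.8 S44
  -5.5 n31 w[-15.3 16.6] zmax 89.0 S37
   0.5 n26 w[-14.4 17.2] zmax 87.7 S34
   6.5 n31 w[-15.7 18.3] zmax 90.7 S38
  12.5 n34 w[-14.2 18.0] zmax 89.0 S34
  18.5 n28 w[-15.7 18.4] zmax 89.4 S32
  24.5 n18 w[-13.0 18.8] zmax 86.0 S46
  30.5 n22 w[-10.6 11.3] zmax 85.8 S132
  36.5 n23 w[-11.0 12.9] zmax 84.8 S158
  42.5 n23 w[-10.7 13.6] zmax 84.0 S161
  48.5 n19 w[-10.8 13.0] zmax 84.
[... 1302 characters left out ...]
] zmax 75.4 S33
   2.7 n13 w[-11.9 10.1] zmax 72.9 S27
   8.7 n16 w[-8.6 7.7] zmax 72.2 S84
  14.7 n15 w[-9.1 9.2] zmax 70.1 S151
  20.7 n15 w[-8.4 8.7] zmax 70.9 S154
  26.7 n14 w[-8.9 9.5] zmax 70.7 S152
  32.7 n17 w[-8.8 8.8] zmax 71.9 S157
  38.7 n15 w[-7.5 9.6] zmax 73.4 S159
  44.7 n14 w[-8.2 9.0] zmax 69.3 S160
  50.7 n16 w[-9.3 6.9] zmax 72.5 S155
  56.7 n17 w[-8.5 9.1] zmax 73.5 S155
  62.7 n14 w[-9.1 9.3] zmax 69.6 S154
  68.7 n21 w[-11.1 11.2] zmax 74.3 S151
  74.7 n21 w[-10.3 9.9] zmax 74.7 S157
  80.7 n9 w[-10.9 11.4] zmax 71.4 S144
  86.7 n12 w[-6.2 7.1] zmax 68.1 S152
  92.7 n12 w[-6.1 6.4] zmax 69.3 S150
  98.7 n6 w[-4.0 4.4] zmax 66.5 S151
 104.7 n1 w[4.1 4.1] zmax 54.3 S145
```

```bash
python3 - <<'E'
from h import *
c=cam('top');P=pts(c);d0=c['depth']==0;P[d0]=np.nan;Z=np.nan_to_num(P[...,2])
for z,t,nm,(u0,v0,u1,v1) in [(.1,.006,'cabtop',(320,75,460,165)),(.088,.004,'front',(330,190,455,215)),(.023,.005,'floor',(335,150,450,210))]:
    m=np.zeros(Z.shape,bool);m[v0:v1,u0:u1]=1
    q=m&(abs(Z-z)<t);p=P[q];print(nm,len(p),np.median(p,0))
    r=cv2.minAreaRect(p[:,:2].astype(np.float32));print(r,cv2.boxPoints(r).round(3).tolist())
for v in range(150,230,3): print(v,P[v,392].round(3),c['img'][v,392])
E
```

```text
cabtop 7243 [ 0.69777714 -0.2690976   0.09935103]
((0.7158889174461365, -0.29534927010536194), (0.30211859941482544, 0.20711106061935425), 86.46540832519531) [[0.6029999852180481, -0.4399999976158142], [0.8100000023841858, -0.453000009059906], [0.8289999961853027, -0.1509999930858612], [0.621999979019165, -0.1379999965429306]]
front 605 [ 0.48705821 -0.28398109  0.08702428]
((0.4872014820575714, -0.2812314033508301), (0.29363957047462463, 0.015225431881844997), 86.6843490600586) [[0.47099998593330383, -0.4269999861717224], [0.4860000014305115, -0.42800000309944153], [0.503000020980835, -0.13500000536441803], [0.4880000054836273, -0.1340000033378601]]
floor 3719 [ 0.56478661 -0.29197047  0.02154867]
((0.5536880493164062, -0.2807631492614746), (0.2730434238910675, 0.14749042689800262), 86.89308166503906) [[0.4729999899864197, -0.4129999876022339], [0.6200000047683716, -0.42100000381469727], [0.6349999904632568, -0.14800000190734863], [0.4869999885559082, -0.14000000059604645]]
150 [ 0.63 -0.28  0.1 ] [ 47  73 116]
153 [ 0.622 -0.28   0.099] [ 45  72 114]
156 [ 0.614 -0.28   0.097] [ 58
[... 290 characters left out ...]
9 222]
180 [ 0.56  -0.303  0.025] [128 185 220]
183 [ 0.552 -0.304  0.02 ] [130 184 222]
186 [ 0.543 -0.303  0.023] [125 177 222]
189 [ 0.535 -0.302  0.024] [127 183 221]
192 [ 0.526 -0.302  0.022] [129 185 223]
195 [ 0.518 -0.302  0.019] [ 88 126 156]
198 [ 0.51  -0.301  0.022] [ 83 119 151]
201 [ 0.498 -0.281  0.077] [101 147 180]
204 [ 0.489 -0.275  0.091] [ 67 113 172]
207 [ 0.482 -0.277  0.086] [ 64 107 164]
210 [ 0.478 -0.307 -0.001] [ 60 100 142]
213 [ 0.469 -0.306  0.002] [ 50  84 115]
216 [ 0.461 -0.305  0.004] [ 69 113 154]
219 [ 0.452 -0.306 -0.001] [ 68 109 149]
222 [ 0.443 -0.281  0.068] [79 79 87]
225 [ 0.436 -0.304  0.002] [ 72 113 157]
228 [ 0.427 -0.303  0.001] [ 77 124 172]
```

```bash
cat > g.py <<'E'
import sys
from h import *
def g(x,y,z,yaw):
    o=bot.get_obs();R=Rn.from_quat(o['tool_rot']).as_matrix()
    d=R.T@(np.array([x,y,z])-o['eef_pos'])*1e3
    cy=np.degrees(np.arctan2(-R[0,1],R[1,1]))
    t=-(((yaw-cy)+90)%180-90)
    print('t %.2f tcp %s yaw %.2f tilt %.3f F %s w %.4f'%(o['clock'],o['eef_pos'].round(4),cy,np.degrees(np.arccos(-R[2,2])),o['ft_force'].round(1),o['grip_width']))
    a=np.radians(t);Rz=np.array([[np.cos(a),np.sin(a)],[-np.sin(a),np.cos(a)]])
    print('shift now',d.round(1),'turn',round(t,2),'shift after turn',(Rz@d[:2]).round(1),'q6 %.2f'%o['joint_pos'][5])
g(*map(float,sys.argv[1:]))
E
python3 g.py .5644 .3417 .2 -1.4
python3 -m crank '[[[0,0,0,-6.3,0],[0,0,0,-6.3,0]]]'; python3 g.py .5644 .3417 .2 -1.4
```

```text
t 0.40 tcp [0.1212 0.485  0.2312] yaw -14.03 tilt 0.017 F [-0.5 -0.3  0.2] w 0.0854
shift now [-464.8  -31.6   31.2] turn -12.63 shift after turn [-446.6 -132.4] q6 1.57
clock: 0.65
eef_pos: [0.1212, 0.4849, 0.2311]
tool_rot: [0.009, 1.0, -0.0, -0.0]
ft_force: [-0.4, -0.7, 1.0]
grip_width: 0.0853
t 0.65 tcp [0.1212 0.4849 0.2311] yaw -1.04 tilt 0.027 F [-0.4 -0.7  1. ] w 0.0853
shift now [-445.8 -135.1   31.1] turn 0.36 shift after turn [-446.6 -132.4] q6 1.34
```

```bash
python3 -m crank '[[[-50,-15,0,0,0],[-50,-15,0,0,0],[-50,-15,0,0,0],[-50,-15,0,0,0],[-50,-15,0,0,0],[-50,-15,0,0,0],[-50,-15,0,0,0],[-50,-15,0,0,0],[0,0,0,0,0]]]'; python3 g.py .5644 .3417 .2 -1.4
```

```text
clock: 1.78
eef_pos: [0.5313, 0.3567, 0.2299]
tool_rot: [0.006, 1.0, 0.001, 0.0]
ft_force: [-0.2, 0.3, -0.1]
grip_width: 0.0853
t 1.77 tcp [0.5313 0.3567 0.2299] yaw -0.70 tilt 0.134 F [-0.2  0.3 -0.1] w 0.0853
shift now [-33.3 -14.7  29.9] turn 0.7 shift after turn [-33.5 -14.2] q6 0.60
```

Now look with the wrist camera from here to refine the large coupler.

```bash
python3 -m crank '[[[-16,-15,0,0.7,0],[0,0,0,0,0]]]'; cat > w.py <<'E'
import sys
from h import *
n=sys.argv[1];h=float(sys.argv[2])
c=cam('wrist');cv2.imwrite(f'pics/{n}.png',c['img']);np.savez(f'{n}.npz',**{k:c[k] for k in('depth','R','t','img')})
P=pts(c);P[c['depth']==0]=np.nan;Z=np.nan_to_num(P[...,2])
S=cv2.cvtColor(c['img'],cv2.COLOR_BGR2HSV)[...,1]
x,y,yaw=map(float,sys.argv[3:6]);d=np.array([np.cos(np.radians(yaw)),np.sin(np.radians(yaw))]);w=np.array([-d[1],d[0]])
A=(P[...,:2]-[x,y])@d;B=(P[...,:2]-[x,y])@w
q=(Z>h-.008)&(Z<h+.022)&(abs(A)<.13)&(abs(B)<.035)
for a in np.arange(-.11,.05,.004):
    k=q&(A>=a)&(A<a+.004)
    if k.any(): print('%.0f n%d w[%.1f %.1f] mid %.1f z %.1f S%.0f'%(a*1e3,k.sum(),np.percentile(B[k],2)*1e3,np.percentile(B[k],98)*1e3,(np.percentile(B[k],2)+np.percentile(B[k],98))*5e2,np.percentile(Z[k],98)*1e3,S[k].mean()))
E
python3 w.py wl .07 .5644 .3417 -1.4
```

```text
clock: 2.02
eef_pos: [0.5465, 0.3415, 0.2292]
tool_rot: [0.012, 1.0, 0.001, -0.001]
ft_force: [-0.1, 0.8, -0.2]
grip_width: 0.0856
-110 n176 w[-19.3 22.3] mid 1.5 z 75.9 S183
-106 n218 w[-19.6 22.2] mid 1.3 z 76.0 S185
-102 n175 w[-19.5 22.1] mid 1.3 z 76.0 S186
-98 n176 w[-19.6 22.3] mid 1.3 z 76.1 S186
-94 n98 w[-18.2 20.8] mid 1.3 z 78.0 S188
-90 n61 w[-5.0 7.9] mid 1.4 z 77.6 S186
-86 n56 w[-4.2 7.9] mid 1.9 z 77.8 S187
-82 n54 w[-4.2 8.0] mid 1.9 z 77.3 S187
-78 n50 w[-4.3 8.0] mid 1.9 z 77.6 S187
-74 n53 w[-4.3 8.1] mid 1.9 z 78.0 S187
-70 n98 w[-9.6 13.5] mid 1.9 z 82.8 S189
-66 n103 w[-10.2 14.9] mid 2.3 z 84.2 S184
-62 n107 w[-10.3 15.0] mid 2.4 z 83.9 S184
-58 n98 w[-10.3 14.1] mid 1.9 z 83.8 S184
-54 n98 w[-10.4 14.0] mid 1.8 z 84.4 S185
-50 n88 w[-10.4 14.1] mid 1.9 z 84.2 S185
-46 n95 w[-10.4 14.2] mid 1.9 z 84.0 S185
-42 n98 w[-10.5 14.3] mid 1.9 z 84.2 S184
-38 n41 w[-8.7 13.5] mid 2.4 z 83.5 S188
-34 n45 w[-4.5 8.4] mid 2.0 z 77.5 S187
-30 n50 w[-4.5 8.4] mid 2.0 z 77.3 S186
-26 n46 w[-4.5 8.5] mid 2.0 z 78.0 S185
-22 n55 w[-4.6 15.0] mid 5.2 z 82.8 S156
-18 n208 w[-13.2 18.2] mid 2.5 z 86.7 S33
-14 n115 w[-14.3 19.4] mid 2.6 z 88.1 S20
-10 n129 w[-13.8 19.5] mid 2.8 z 87.5 S20
-6 n96 w[-13.3 18.2] mid 2.4 z 87.8 S17
-2 n112 w[-14.6 19.7] mid 2.5 z 88.0 S20
2 n117 w[-13.4 19.8] mid 3.2 z 88.2 S12
6 n93 w[-13.6 18.6] mid 2.5 z 87.8 S12
10 n107 w[-13.4 20.0] mid 3.3 z 88.1 S12
14 n89 w[-13.6 17.9] mid 2.1 z 86.8 S12
18 n31 w[-5.6 13.4] mid 3.9 z 85.4 S11
22 n105 w[-9.4 15.7] mid 3.1 z 84.0 S98
26 n79 w[-10.5 15.0] mid 2.3 z 84.4 S184
30 n79 w[-9.9 15.7] mid 2.9 z 84.1 S186
34 n74 w[-10.6 15.8] mid 2.6 z 84.3 S184
38 n79 w[-10.7 15.2] mid 2.3 z 84.3 S185
42 n72 w[-8.9 15.9] mid 3.5 z 84.4 S188
46 n74 w[-9.4 15.4] mid 3.0 z 84.9 S187
```

View pics/wl.png

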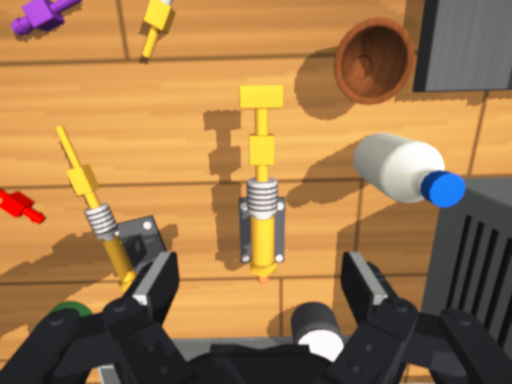

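```bash
python3 g.py .563 .3435 .048 -0.9
```

```text
t 2.08 tcp [0.5457 0.3423 0.2293] yaw -1.34 tilt 0.202 F [-0.  -0.3  1. ] w 0.0855
shift now [-17.6   1.1 181.3] turn -0.44 shift after turn [-17.7   1. ] q6 0.58
```

```bash
python3 -m crank '[[[-17.5,1,40,-0.4,0],[0,0,45,0,0],[0,0,45,0,0],[0,0,0,0,0]]]'; python3 g.py .563 .3435 .048 -0.9
```

```text
clock: 2.58
eef_pos: [0.5592, 0.3489, 0.0994]
tool_rot: [0.004, 1.0, 0.004, -0.0]
ft_force: [-0.2, -0.5, 0.8]
grip_width: 0.0852
t 2.58 tcp [0.5592 0.3489 0.0994] yaw -0.48 tilt 0.404 F [-0.2 -0.5  0.8] w 0.0852
shift now [-3.9 -5.7 51.4] turn 0.42 shift after turn [-3.9 -5.7] q6 0.56
```

```bash
python3 -m crank '[[[-4,-5.5,10,0.4,0],[0,0,0,0,0]]]'; python3 g.py .563 .3435 .048 -0.9
```

```text
clock: 2.82
eef_pos: [0.5641, 0.3455, 0.093]
tool_rot: [0.007, 1.0, 0.005, 0.002]
ft_force: [-0.1, -0.3, 0.5]
grip_width: 0.0852
t 2.83 tcp [0.5641 0.3455 0.093 ] yaw -0.78 tilt 0.627 F [-0.1 -0.3  0.5] w 0.0852
shift now [ 1.2 -2.4 45. ] turn 0.12 shift after turn [ 1.2 -2.4] q6 0.56
```

```bash
python3 -m crank '[[[1,-2,22,0,0],[0,-1,22,0,0],[0,0,0,0,0]]]'; python3 g.py .563 .3435 .048 -0.9
```

```text
clock: 3.2
eef_pos: [0.5675, 0.3454, 0.0555]
tool_rot: [0.007, 1.0, 0.009, 0.007]
ft_force: [0.2, 0.5, 0.7]
grip_width: 0.0857
t 3.20 tcp [0.5675 0.3454 0.0555] yaw -0.80 tilt 1.294 F [0.2 0.5 0.7] w 0.0857
shift now [ 4.6 -2.1  7.4] turn 0.1 shift after turn [ 4.6 -2.1] q6 0.56
```

```bash
python3 -m crank '[[[4.5,-2,7.5,0,0],[0,0,0,0,0]]]'; python3 g.py .563 .3435 .048 -0.9
```

```text
clock: 3.45
eef_pos: [0.5645, 0.3446, 0.0509]
tool_rot: [0.007, 1.0, 0.01, 0.01]
ft_force: [-0.6, -0.4, -0.1]
grip_width: 0.0854
t 3.45 tcp [0.5645 0.3446 0.0509] yaw -0.79 tilt 1.579 F [-0.6 -0.4 -0.1] w 0.0854
shift now [ 1.6 -1.2  2.8] turn 0.11 shift after turn [ 1.6 -1.2] q6 0.56
```

Close enough; close on the sleeve.

```bash
python3 -m crank '[[[1,-1,1,0,140],[0,0,0,0,255],[0,0,0,0,255],[0,0,0,0,255],[0,0,0,0,255]]]'; python3 g.py .563 .3435 .048 -0.9
```

```text
clock: 4.08
eef_pos: [0.5644, 0.3441, 0.052]
tool_rot: [0.007, 1.0, 0.011, 0.011]
ft_force: [-0.6, 0.3, 0.1]
grip_width: 0.0321
t 4.08 tcp [0.5644 0.3441 0.052 ] yaw -0.79 tilt 1.748 F [-0.6  0.3  0.1] w 0.0321
shift now [ 1.5 -0.7  4. ] turn 0.11 shift after turn [ 1.5 -0.7] q6 0.56
```

```bash
python3 -m crank '[[[-4,0,0,0,255],[-4,0,0,0,255],[-4,0,0,0,255]]]';python3 -m crank '[[[-3,0,0,0,255]]]'; python3 g.py .563 .3435 .048 -0.9
```

```text
clock: 4.45
eef_pos: [0.5723, 0.344, 0.052]
tool_rot: [0.006, 1.0, 0.01, 0.006]
ft_force: [-6.8, -1.2, 4.7]
grip_width: 0.0324
clock: 4.58
eef_pos: [0.5735, 0.344, 0.052]
tool_rot: [0.006, 1.0, 0.01, 0.004]
ft_force: [-8.2, -1.0, 5.3]
grip_width: 0.0324
t 4.58 tcp [0.5735 0.344  0.052 ] yaw -0.67 tilt 1.274 F [-8.2 -1.   5.3] w 0.0324
shift now [10.5 -0.7  3.9] turn 0.23 shift after turn [10.5 -0.7] q6 0.55
```

```bash
python3 -m crank '[[[-3,0,0,0,255],[-3,0,0,0,255]]]'; python3 - <<'E'
from h import *
c=cam('wrist');cv2.imwrite('pics/wp1.png',c['img'])
E
python3 g.py .563 .3435 .048 -0.9
```

```text
clock: 4.82
eef_pos: [0.5751, 0.3439, 0.052]
tool_rot: [0.005, 1.0, 0.01, -0.0]
ft_force: [-10.6, -0.5, 7.7]
grip_width: 0.0325
t 4.88 tcp [0.5751 0.3439 0.052 ] yaw -0.61 tilt 1.150 F [-9.7 -1.4  6.8] w 0.0325
shift now [12.1 -0.6  4. ] turn 0.29 shift after turn [12.1 -0.7] q6 0.54
```

View pics/wp1.png

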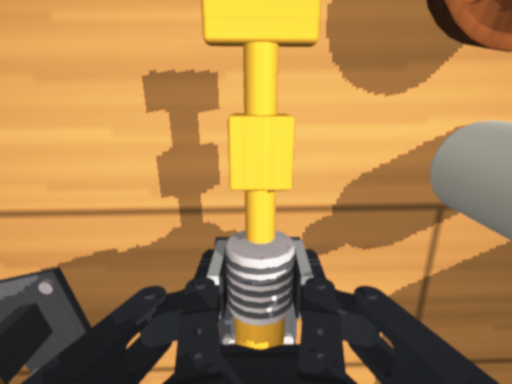

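The sleeve (258,280) sits between the pads, with a longer gap (~190–235 rows) to the collar (262,150): it is pulled fully back. Release.

```bash
python3 -m crank '[[[0,0,0,0,0],[0,0,0,0,0],[0,0,0,0,0],[0,0,0,0,0],[0,0,0,0,0]]]'; python3 g.py .563 .3435 .05 -0.9; python3 - <<'E'
from h import *
c=cam('wrist');cv2.imwrite('pics/wp2.png',c['img'])
E
```

```text
clock: 5.5
eef_pos: [0.5775, 0.344, 0.0515]
tool_rot: [0.006, 1.0, 0.01, 0.001]
ft_force: [-0.1, 0.0, -0.3]
grip_width: 0.0854
t 5.50 tcp [0.5775 0.344  0.0515] yaw -0.65 tilt 1.173 F [-0.1  0.  -0.3] w 0.0854
shift now [14.5 -0.7  1.5] turn 0.25 shift after turn [14.5 -0.8] q6 0.54
```

View pics/wp2.png

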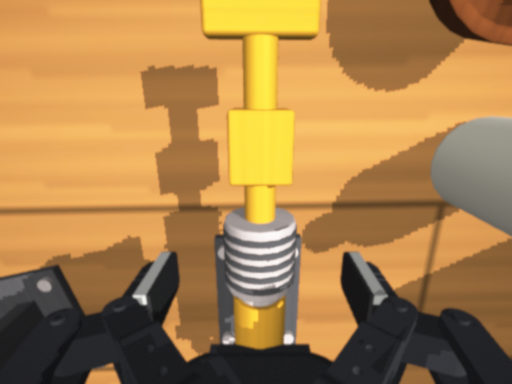

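The sleeve has sprung home (front edge now at row ~215) and the fingers are open and clear. I return and make the second pull.

```bash
python3 -m crank '[[[7,0,0,0,0],[7,0,0,0,0],[0,0,0,0,0],[0,0,0,0,0]]]'; python3 g.py .563 .3435 .05 -0.9
```

```text
clock: 6.05
eef_pos: [0.562, 0.3442, 0.0516]
tool_rot: [0.005, 1.0, 0.01, 0.001]
ft_force: [-0.3, 0.2, 0.7]
grip_width: 0.0857
t 6.05 tcp [0.562  0.3442 0.0516] yaw -0.63 tilt 1.169 F [-0.3  0.2  0.7] w 0.0857
shift now [-1.  -0.7  1.6] turn 0.27 shift after turn [-1.  -0.7] q6 0.55
```

```bash
python3 -m crank '[[[0,0,0,0,255],[0,0,0,0,255],[0,0,0,0,255],[0,0,0,0,255],[0,0,0,0,255]]]'; python3 -m crank '[[[-4,0,0,0,255],[-4,0,0,0,255],[-4,0,0,0,255],[-4,0,0,0,255],[-4,0,0,0,255],[-3,0,0,0,255]]]';  python3 g.py .563 .3435 .05 -0.9
```

```text
clock: 6.68
eef_pos: [0.5624, 0.3441, 0.0521]
tool_rot: [0.006, 1.0, 0.01, 0.001]
ft_force: [0.2, -0.4, 0.2]
grip_width: 0.0324
clock: 7.42
eef_pos: [0.573, 0.3439, 0.052]
tool_rot: [0.004, 1.0, 0.01, -0.012]
ft_force: [-11.7, -0.9, 7.4]
grip_width: 0.0323
t 7.42 tcp [0.573  0.3439 0.052 ] yaw -0.44 tilt 1.776 F [-11.7  -0.9   7.4] w 0.0323
shift now [ 9.9 -0.5  2.3] turn 0.46 shift after turn [ 9.9 -0.6] q6 0.53
```

```bash
python3 -m crank '[[[0,0,0,0,0],[0,0,0,0,0],[0,0,0,0,0],[0,0,0,0,0],[0,0,0,0,0],[0,0,0,0,0]]]'; python3 - <<'E'
from h import *
c=cam('wrist');cv2.imwrite('pics/wp3.png',c['img'])
E
python3 g.py .511 .3443 .052 -0.9
```

```text
clock: 8.18
eef_pos: [0.5755, 0.3439, 0.0515]
tool_rot: [0.004, 1.0, 0.01, -0.01]
ft_force: [1.1, 0.6, 0.4]
grip_width: 0.0854
t 8.22 tcp [0.5755 0.3439 0.0515] yaw -0.48 tilt 1.620 F [ 0.1  0.5 -0.2] w 0.0850
shift now [64.5 -0.2  0.9] turn 0.42 shift after turn [64.5 -0.6] q6 0.53
```

View pics/wp3.png

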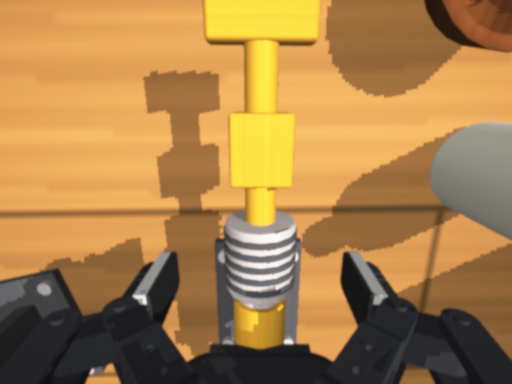

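Home again (row ~215). Now move forward to the collar at the same height.

```bash
python3 -m crank '[[[21,0,0,0.2,0],[21,0,0,0.2,0],[20,0,0,0,0],[0,0,0,0,0],[0,0,0,0,0]]]'; python3 g.py .511 .3443 .052 -0.9
```

```text
clock: 8.85
eef_pos: [0.5134, 0.3448, 0.0531]
tool_rot: [0.008, 1.0, 0.01, -0.009]
ft_force: [-0.6, -0.1, 0.5]
grip_width: 0.0853
t 8.85 tcp [0.5134 0.3448 0.0531] yaw -0.94 tilt 1.565 F [-0.6 -0.1  0.5] w 0.0853
shift now [ 2.4 -0.5  1.2] turn -0.04 shift after turn [ 2.4 -0.5] q6 0.59
```

```bash
python3 -m crank '[[[2,-0.5,1,0,0],[0,0,0,0,255],[0,0,0,0,255],[0,0,0,0,255],[0,0,0,0,255],[0,0,0,0,255]]]'; python3 g.py .511 .3443 .052 -0.9;python3 - <<'E'
from h import *
c=cam('wrist');cv2.imwrite('pics/wn1.png',c['img'])
E
```

```text
clock: 9.6
eef_pos: [0.5134, 0.3449, 0.0521]
tool_rot: [0.008, 1.0, 0.01, -0.008]
ft_force: [0.2, 0.6, -0.2]
grip_width: 0.025
t 9.60 tcp [0.5134 0.3449 0.0521] yaw -0.97 tilt 1.543 F [ 0.2  0.6 -0.2] w 0.0250
shift now [ 2.4 -0.7  0.2] turn -0.07 shift after turn [ 2.4 -0.7] q6 0.60
```

View pics/wn1.png

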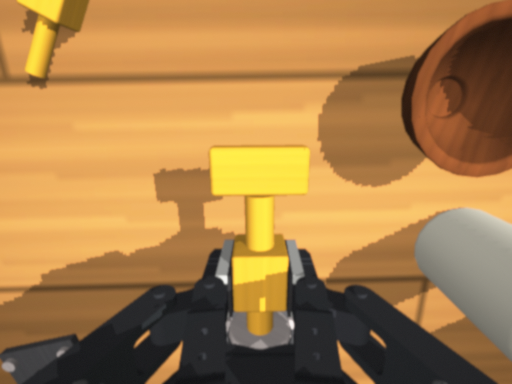

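Collar (260,270) is between the pads. Tug gently, in short steps.

```bash
for i in 1; do python3 -m crank '[[[3,0,0,0,255],[3,0,0,0,255]]]'; done; python3 -m crank '[[[3,0,0,0,255]]]'; python3 -m crank '[[[3,0,0,0,255]]]'
```

```text
clock: 9.9
eef_pos: [0.5091, 0.345, 0.0522]
tool_rot: [0.009, 1.0, 0.01, -0.006]
ft_force: [5.0, 2.2, -4.1]
grip_width: 0.0254
clock: 10.02
eef_pos: [0.5077, 0.345, 0.0521]
tool_rot: [0.009, 1.0, 0.01, -0.005]
ft_force: [7.0, 1.9, -3.9]
grip_width: 0.0252
clock: 10.15
eef_pos: [0.5067, 0.345, 0.0521]
tool_rot: [0.009, 1.0, 0.01, -0.003]
ft_force: [7.9, 1.7, -5.5]
grip_width: 0.025
```

```bash
python3 -m crank '[[[3.5,0,0,0,255]]]'; python3 -m crank '[[[3.5,0,0,0,255]]]'; python3 -m crank '[[[3.5,0,0,0,255]]]'
```

```text
clock: 10.28
eef_pos: [0.5058, 0.345, 0.0521]
tool_rot: [0.01, 1.0, 0.01, -0.0]
ft_force: [9.4, 2.2, -5.2]
grip_width: 0.0247
clock: 10.4
eef_pos: [0.5052, 0.345, 0.0522]
tool_rot: [0.01, 1.0, 0.01, 0.003]
ft_force: [10.8, 2.0, -7.2]
grip_width: 0.0252
clock: 10.52
eef_pos: [0.5049, 0.345, 0.0521]
tool_rot: [0.011, 1.0, 0.01, 0.006]
ft_force: [11.7, 1.6, -6.0]
grip_width: 0.0252
```

```bash
python3 -m crank '[[[2.5,0,0,0,255],[2.5,0,0,0,255],[2.5,0,0,0,255]]]'; python3 -m crank '[[[2.5,0,0,0,255],[2.5,0,0,0,255],[2.5,0,0,0,255]]]'
```

```text
clock: 10.9
eef_pos: [0.5063, 0.345, 0.0523]
tool_rot: [0.012, 1.0, 0.011, 0.015]
ft_force: [9.1, 1.5, -3.9]
grip_width: 0.0253
clock: 11.28
eef_pos: [0.5068, 0.345, 0.0522]
tool_rot: [0.012, 1.0, 0.011, 0.022]
ft_force: [9.3, 2.2, -4.9]
grip_width: 0.025
```

```bash
python3 -m crank '[[[3.2,0,0,0,255],[3.2,0,0,0,255],[3,0,0,0,255],[3,0,0,0,255]]]'; python3 -m crank '[[[3,0,0,0,255],[3,0,0,0,255],[3,0,0,0,255],[3,0,0,0,255]]]';python3 g.py .511 .3443 .052 -0.9;
```

```text
clock: 11.78
eef_pos: [0.5061, 0.345, 0.0524]
tool_rot: [0.013, 0.999, 0.011, 0.034]
ft_force: [10.2, 2.3, -5.5]
grip_width: 0.0252
clock: 12.28
eef_pos: [0.5065, 0.345, 0.0525]
tool_rot: [0.014, 0.999, 0.011, 0.046]
ft_force: [12.0, 2.0, -7.1]
grip_width: 0.0252
t 12.28 tcp [0.5065 0.345  0.0525] yaw -1.59 tilt 5.381 F [12.   2.  -7.1] w 0.0252
shift now [-4.5 -0.6  0.9] turn -0.69 shift after turn [-4.5 -0.7] q6 0.64
```

```bash
python3 -m crank '[[[2.8,0,0,0,255],[2.8,0,0,0,255],[2.8,0,0,0,255],[2.8,0,0,0,255]]]'; python3 -m crank '[[[2.8,0,0,0,255],[2.8,0,0,0,255],[2.8,0,0,0,255],[2.8,0,0,0,255]]]';python3 g.py .511 .3443 .052 -0.9;
```

```text
clock: 12.78
eef_pos: [0.5071, 0.345, 0.0526]
tool_rot: [0.015, 0.998, 0.011, 0.057]
ft_force: [9.6, 1.6, -5.3]
grip_width: 0.0251
clock: 13.28
eef_pos: [0.5073, 0.3451, 0.0528]
tool_rot: [0.016, 0.998, 0.011, 0.068]
ft_force: [10.1, 1.7, -4.2]
grip_width: 0.0253
t 13.28 tcp [0.5073 0.3451 0.0528] yaw -1.74 tilt 7.886 F [10.1  1.7 -4.2] w 0.0253
shift now [-3.6 -0.7  1.2] turn -0.84 shift after turn [-3.6 -0.7] q6 0.66
```

```bash
python3 -m crank '[[[0,0,0,0,255],[-2,0,0,0,255],[-3,0,0,0,255],[-3,0,0,0,255]]]'; python3 -m crank '[[[-3,0,0,0,255],[-3,0,0,0,255],[-3,0,0,0,255],[-3,0,0,0,255]]]';python3 g.py .511 .3443 .052 -0.9;
```

```text
clock: 13.78
eef_pos: [0.5159, 0.3449, 0.0527]
tool_rot: [0.014, 0.998, 0.011, 0.068]
ft_force: [-7.5, 2.8, 4.4]
grip_width: 0.0257
clock: 14.28
eef_pos: [0.5155, 0.3449, 0.0527]
tool_rot: [0.011, 0.998, 0.011, 0.056]
ft_force: [-7.5, 3.0, 3.2]
grip_width: 0.0251
t 14.28 tcp [0.5155 0.3449 0.0527] yaw -1.15 tilt 6.596 F [-7.5  3.   3.2] w 0.0251
shift now [ 4.6 -0.7  0.2] turn -0.25 shift after turn [ 4.6 -0.7] q6 0.63
```

```bash
python3 -m crank '[[[-4,0,0,0,255],[-4,0,0,0,255],[-4,0,0,0,255],[-4,0,0,0,255],[-4,0,0,0,255],[-4,0,0,0,255],[-4,0,0,0,255],[-4,0,0,0,255],[-4,0,0,0,255],[-4,0,0,0,255]]]';python3 g.py .511 .3443 .052 -0.9;
```

```text
clock: 15.52
eef_pos: [0.5144, 0.3448, 0.0525]
tool_rot: [0.003, 1.0, 0.009, 0.021]
ft_force: [-11.1, 1.8, 5.0]
grip_width: 0.025
t 15.53 tcp [0.5144 0.3448 0.0525] yaw -0.36 tilt 2.548 F [-11.1   1.8   5. ] w 0.0250
shift now [ 3.4 -0.5  0.4] turn 0.54 shift after turn [ 3.4 -0.5] q6 0.60
```

```bash
python3 -m crank '[[[-4,0,0,0,255],[-4,0,0,0,255],[-4,0,0,0,255],[-4,0,0,0,255],[-4,0,0,0,255],[0,0,0,0,255]]]'; python3 -m crank '[[[0,0,0,0,0],[0,0,0,0,0],[0,0,0,0,0],[0,0,0,0,0],[0,0,-30,0,0],[0,0,-40,0,0],[0,0,-40,0,0],[0,0,0,0,0]]]';python3 g.py .5927 .1512 .2 12.2
```

```text
clock: 16.27
eef_pos: [0.5134, 0.3447, 0.0525]
tool_rot: [0.003, 1.0, 0.007, 0.002]
ft_force: [0.2, 2.1, -2.4]
grip_width: 0.0249
clock: 17.27
eef_pos: [0.5134, 0.3415, 0.1651]
tool_rot: [0.004, 1.0, 0.006, 0.002]
ft_force: [0.5, -0.4, -0.2]
grip_width: 0.0854
t 17.27 tcp [0.5134 0.3415 0.1651] yaw -0.42 tilt 0.761 F [ 0.5 -0.4 -0.2] w 0.0854
shift now [ -80.8 -189.3  -37. ] turn -12.62 shift after turn [ -37.5 -202.3] q6 0.59
```

```bash
python3 -m crank '[[[0,0,-30,-6.3,0],[0,0,-30,-6.3,0],[-5,-40,0,0,0],[-5,-40,0,0,0],[-5,-40,0,0,0],[-5,-40,0,0,0],[-4,-42,0,0,0],[0,0,0,0,0]]]';python3 g.py .5927 .1512 .2 12.2; python3 w.py ws .06 .5927 .1512 12.2
```

```text
clock: 18.27
eef_pos: [0.5802, 0.1425, 0.2166]
tool_rot: [-0.111, 0.994, 0.004, -0.003]
ft_force: [-0.5, 0.4, -0.5]
grip_width: 0.0855
t 18.27 tcp [0.5802 0.1425 0.2166] yaw 12.72 tilt 0.578 F [-0.5  0.4 -0.5] w 0.0855
shift now [-14.2   5.6  16.6] turn 0.52 shift after turn [-14.1   5.7] q6 0.01
-110 n25 w[-2.2 4.6] mid 1.2 z 64.5 S183
-106 n38 w[-2.2 4.7] mid 1.3 z 64.6 S187
-102 n32 w[-2.1 4.8] mid 1.3 z 64.5 S186
-98 n32 w[-2.1 4.9] mid 1.4 z 64.2 S187
-94 n40 w[-2.0 5.0] mid 1.5 z 64.8 S186
-90 n32 w[-2.0 5.1] mid 1.5 z 64.8 S186
-86 n32 w[-1.9 5.1] mid 1.6 z 64.3 S186
-82 n32 w[-1.9 5.3] mid 1.7 z 64.8 S186
-78 n32 w[-1.9 5.3] mid 1.7 z 64.1 S186
-74 n32 w[-1.8 5.5] mid 1.8 z 64.2 S186
-70 n32 w[-1.7 5.5] mid 1.9 z 64.6 S186
-66 n78 w[-6.8 10.0] mid 1.6 z 70.1 S188
-62 n71 w[-6.8 10.4] mid 1.8 z 70.0 S185
-58 n72 w[-6.8 10.5] mid 1.9 z 70.0 S185
-54 n68 w[-6.7 9.5] mid 1.4 z 70.1 S186
-50 n67 w[-6.7 9.6] mid 1.5 z 69.9 S187
-46 n63 w[-6.7 9.8] mid 1.5 z 70.3 S186
-42 n62 w[-6.7 9.9] mid 1.6 z 69.8 S187
-38 n47 w[-6.6 10.0] mid 1.7 z 70.1 S189
-34 n37 w[-3.4 6.1] mid 1.4 z 66.5 S191
-30 n38 w[-3.4 6.2] mid 1.4 z 65.9 S188
-26 n37 w[-3.3 6.3] mid 1.5 z 65.8 S188
-22 n35 w[-3.3 6.4] mid 1.6 z 66.3 S188
-18 n118 w[-8.7 12.6] mid 2.0 z 72.4 S76
-14 n87 w[-10.8 14.0] mid 1.6 z 73.1 S23
-10 n75 w[-9.7 13.0] mid 1.7 z 73.2 S18
-6 n90 w[-10.8 14.5] mid 1.8 z 73.5 S24
-2 n89 w[-10.7 14.5] mid 1.9 z 72.8 S25
2 n74 w[-9.6 13.4] mid 1.9 z 73.2 S20
6 n85 w[-10.7 14.7] mid 2.0 z 73.5 S17
10 n84 w[-10.7 13.6] mid 1.4 z 73.1 S13
14 n66 w[-9.6 13.2] mid 1.8 z 73.3 S12
18 n37 w[-9.6 13.0] mid 1.7 z 72.4 S12
22 n33 w[-4.4 7.6] mid 1.6 z 67.5 S28
26 n77 w[-7.3 10.7] mid 1.7 z 69.5 S138
30 n60 w[-7.3 10.9] mid 1.8 z 69.9 S185
34 n55 w[-7.3 11.0] mid 1.9 z 69.8 S186
38 n52 w[-7.2 11.1] mid 1.9 z 69.7 S184
42 n57 w[-7.2 11.2] mid 2.0 z 69.7 S186
46 n52 w[-7.2 11.3] mid 2.1 z 69.5 S185
```

View pics/ws.png

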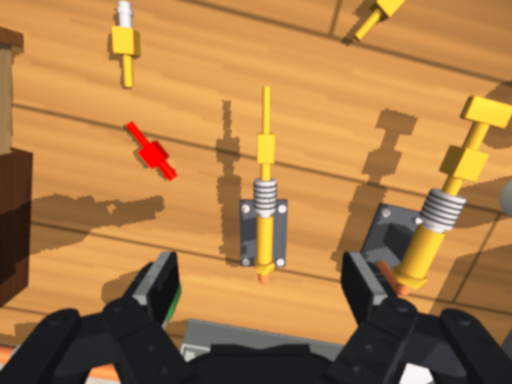

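```bash
python3 g.py .593 .153 .042 12.4; python3 -m crank '[[[-13,7,30,0.2,0],[0,0,35,0,0],[0,0,30,0,0],[0,0,20,0,0],[0,0,0,0,0]]]';python3 g.py .593 .153 .042 12.4
```

```text
t 18.32 tcp [0.5797 0.144  0.2166] yaw 12.82 tilt 0.624 F [-0.5  0.5 -0.5] w 0.0854
shift now [-15.7   4.1 174.6] turn 0.42 shift after turn [-15.7   4.2] q6 0.01
clock: 18.95
eef_pos: [0.5877, 0.1609, 0.0963]
tool_rot: [-0.113, 0.994, 0.006, -0.004]
ft_force: [-0.8, -0.7, 0.5]
grip_width: 0.0854
t 18.95 tcp [0.5877 0.1609 0.0963] yaw 13.00 tilt 0.803 F [-0.8 -0.7  0.5] w 0.0854
shift now [-3.8 -9.6 54.1] turn 0.6 shift after turn [-3.9 -9.5] q6 0.03
```

```bash
python3 -m crank '[[[-4,-9.5,5,0.6,0],[0,0,0,0,0]]]';python3 g.py .593 .153 .042 12.4;
```

```text
clock: 19.2
eef_pos: [0.5947, 0.1536, 0.0922]
tool_rot: [-0.109, 0.994, 0.006, -0.003]
ft_force: [-0.5, 0.3, 0.3]
grip_width: 0.0854
t 19.20 tcp [0.5947 0.1536 0.0922] yaw 12.47 tilt 0.757 F [-0.5  0.3  0.3] w 0.0854
shift now [ 1.5 -0.8 50.2] turn 0.07 shift after turn [ 1.5 -0.8] q6 0.03
```

```bash
python3 -m crank '[[[1,-2,15,0,0],[1,0,15,0,0],[1,0,15,0,0],[0,0,0,0,0]]]';python3 g.py .593 .153 .042 12.4;
```

```text
clock: 19.7
eef_pos: [0.5921, 0.1511, 0.0449]
tool_rot: [-0.108, 0.994, 0.006, -0.002]
ft_force: [-0.4, -1.0, -0.4]
grip_width: 0.0855
t 19.70 tcp [0.5921 0.1511 0.0449] yaw 12.43 tilt 0.745 F [-0.4 -1.  -0.4] w 0.0855
shift now [-1.3  1.6  2.9] turn 0.03 shift after turn [-1.3  1.6] q6 0.03
```

```bash
python3 -m crank '[[[-1,1.5,3,0,0],[0,0,0,0,0],[0,0,0,0,255],[0,0,0,0,255],[0,0,0,0,255],[0,0,0,0,255],[0,0,0,0,255]]]';python3 g.py .593 .153 .042 12.4; python3 -m crank '[[[-4,0,0,0,255],[-4,0,0,0,255],[-4,0,0,0,255],[-4,0,0,0,255],[-4,0,0,0,255],[-3.5,0,0,0,255]]]';python3 g.py .593 .153 .042 12.4;python3 - <<'E'
from h import *
c=cam('wrist');cv2.imwrite('pics/sp1.png',c['img'])
E
```

```text
clock: 20.58
eef_pos: [0.594, 0.1529, 0.0433]
tool_rot: [-0.108, 0.994, 0.006, -0.001]
ft_force: [-0.9, 0.1, -1.4]
grip_width: 0.0232
t 20.57 tcp [0.594  0.1529 0.0433] yaw 12.42 tilt 0.680 F [-0.9  0.1 -1.4] w 0.0232
shift now [1.  0.3 1.4] turn 0.02 shift after turn [1.  0.3] q6 0.03
clock: 21.32
eef_pos: [0.6045, 0.1552, 0.0433]
tool_rot: [-0.108, 0.994, 0.004, -0.015]
ft_force: [-13.0, -3.0, 10.4]
grip_width: 0.0234
t 21.32 tcp [0.6045 0.1552 0.0433] yaw 12.42 tilt 1.768 F [-13.   -3.   10.4] w 0.0234
shift now [11.6  0.3  1.6] turn 0.02 shift after turn [11.6  0.3] q6 0.03
```

View pics/sp1.png

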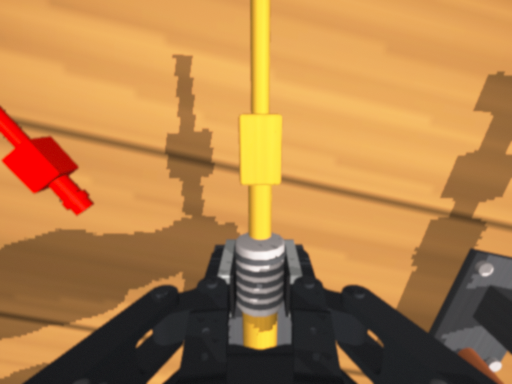

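The small sleeve (260,275) is gripped and fully back: 10.7 mm moved, 13 N. Release, check, then repeat.

```bash
python3 -m crank '[[[0,0,0,0,0],[0,0,0,0,0],[0,0,0,0,0],[0,0,0,0,0],[0,0,0,0,0],[0,0,0,0,0]]]';python3 - <<'E'
from h import *
c=cam('wrist');cv2.imwrite('pics/sp2.png',c['img'])
E
python3 g.py .593 .153 .042 12.4; 
```

```text
clock: 22.12
eef_pos: [0.6068, 0.1563, 0.0431]
tool_rot: [-0.108, 0.994, 0.005, -0.013]
ft_force: [0.7, -0.3, -0.9]
grip_width: 0.0854
t 22.18 tcp [0.6068 0.1563 0.043 ] yaw 12.44 tilt 1.603 F [-0.4  0.1  0. ] w 0.0852
shift now [14.1 -0.2  1.4] turn 0.04 shift after turn [14.1 -0.2] q6 0.03
```

View pics/sp2.png

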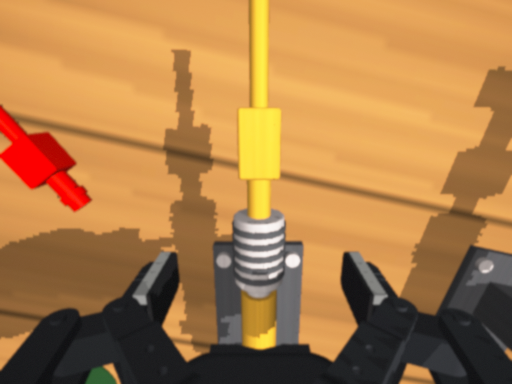

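Sleeve home (front edge at row ~213), fingers clear. Second pull.

```bash
python3 -m crank '[[[7,0,0,0,0],[6,0,1,0,0],[0,0,0,0,0],[0,0,0,0,0]]]';python3 g.py .593 .153 .042 12.4; python3 -m crank '[[[0,0,0,0,255],[0,0,0,0,255],[0,0,0,0,255],[0,0,0,0,255],[0,0,0,0,255]]]'; python3 -m crank '[[[-4,0,0,0,255],[-4,0,0,0,255],[-4,0,0,0,255],[-4,0,0,0,255],[-4,0,0,0,255],[-3.5,0,0,0,255]]]';python3 g.py .593 .153 .042 12.4
```

```text
clock: 22.68
eef_pos: [0.5927, 0.1532, 0.0424]
tool_rot: [-0.108, 0.994, 0.005, -0.013]
ft_force: [0.2, 0.5, -0.1]
grip_width: 0.0853
t 22.68 tcp [0.5927 0.1532 0.0424] yaw 12.44 tilt 1.619 F [ 0.2  0.5 -0.1] w 0.0853
shift now [-0.2 -0.2  0.4] turn 0.04 shift after turn [-0.2 -0.2] q6 0.03
clock: 23.3
eef_pos: [0.5933, 0.1527, 0.0427]
tool_rot: [-0.108, 0.994, 0.005, -0.013]
ft_force: [0.2, -0.0, 0.6]
grip_width: 0.0231
clock: 24.05
eef_pos: [0.6037, 0.155, 0.0427]
tool_rot: [-0.108, 0.994, 0.003, -0.027]
ft_force: [-11.8, -3.4, 9.8]
grip_width: 0.0234
t 24.05 tcp [0.6037 0.155  0.0427] yaw 12.41 tilt 3.088 F [-11.8  -3.4   9.8] w 0.0234
shift now [10.8  0.3  1.2] turn 0.01 shift after turn [10.8  0.3] q6 0.03
```

```bash
python3 -m crank '[[[0,0,0,0,0],[0,0,0,0,0],[0,0,0,0,0],[0,0,0,0,0],[0,0,0,0,0],[0,0,0,0,0]]]';python3 - <<'E'
from h import *
c=cam('wrist');cv2.imwrite('pics/sp3.png',c['img'])
E
python3 g.py .5422 .1418 .042 12.4; 
```

```text
clock: 24.8
eef_pos: [0.6058, 0.1561, 0.0421]
tool_rot: [-0.108, 0.994, 0.004, -0.025]
ft_force: [0.2, 0.2, -0.2]
grip_width: 0.0851
t 24.85 tcp [0.6058 0.1561 0.0421] yaw 12.44 tilt 2.903 F [-0.3  0.1 -0.3] w 0.0855
shift now [65.1 -0.3  3.3] turn 0.04 shift after turn [65.1 -0.3] q6 0.03
```

View pics/sp3.png

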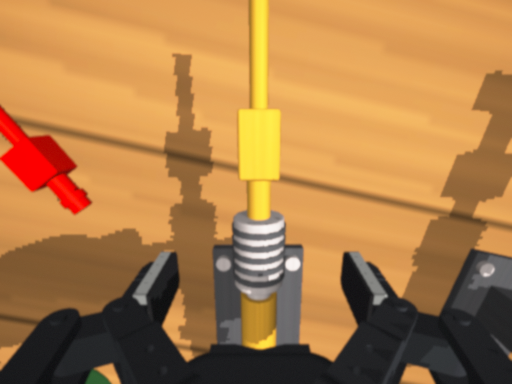

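Home again. Move forward to the small collar.

```bash
python3 -m crank '[[[21,0,1,0,0],[21,0,1,0,0],[21,0,1,0,0],[0,0,0,0,0],[0,0,0,0,0]]]';python3 g.py .5422 .1418 .042 12.4
```

```text
clock: 25.48
eef_pos: [0.5442, 0.1425, 0.0426]
tool_rot: [-0.108, 0.994, 0.004, -0.024]
ft_force: [0.7, 0.0, 0.2]
grip_width: 0.0857
t 25.48 tcp [0.5442 0.1425 0.0426] yaw 12.43 tilt 2.742 F [0.7 0.  0.2] w 0.0857
shift now [ 2.1 -0.3  0.7] turn 0.03 shift after turn [ 2.1 -0.3] q6 0.03
```

```bash
python3 -m crank '[[[1.5,0,0,0,0],[0,0,0,0,255],[0,0,0,0,255],[0,0,0,0,255],[0,0,0,0,255],[0,0,0,0,255],[0,0,0,0,255]]]';python3 g.py .5422 .1418 .042 12.4;python3 -m crank '[[[3,0,0,0,255],[3,0,0,0,255]]]';  python3 -m crank '[[[3,0,0,0,255],[3,0,0,0,255]]]'; python3 -m crank '[[[3.5,0,0,0,255]]]'
```

```text
clock: 26.35
eef_pos: [0.5449, 0.1422, 0.0428]
tool_rot: [-0.108, 0.994, 0.003, -0.023]
ft_force: [-0.2, -0.8, -0.0]
grip_width: 0.0168
t 26.35 tcp [0.5449 0.1422 0.0428] yaw 12.42 tilt 2.622 F [-0.2 -0.8 -0. ] w 0.0168
shift now [2.7 0.2 0.9] turn 0.02 shift after turn [2.7 0.2] q6 0.03
clock: 26.6
eef_pos: [0.5407, 0.1412, 0.0428]
tool_rot: [-0.108, 0.994, 0.003, -0.021]
ft_force: [5.2, 1.4, -5.6]
grip_width: 0.0174
clock: 26.85
eef_pos: [0.5383, 0.1407, 0.0428]
tool_rot: [-0.108, 0.994, 0.004, -0.017]
ft_force: [8.1, 2.0, -7.1]
grip_width: 0.0169
clock: 26.98
eef_pos: [0.5373, 0.1405, 0.0428]
tool_rot: [-0.108, 0.994, 0.004, -0.015]
ft_force: [10.2, 1.6, -8.1]
grip_width: 0.0167
```

```bash
python3 -m crank '[[[3.4,0,0,0,255],[3.4,0,0,0,255]]]'; python3 -m crank '[[[3,0,0,0,255],[3,0,0,0,255],[3,0,0,0,255],[3,0,0,0,255]]]';python3 -m crank '[[[3,0,0,0,255],[3,0,0,0,255],[3,0,0,0,255],[3,0,0,0,255]]]'; python3 g.py .5422 .1418 .042 12.4
```

```text
clock: 27.22
eef_pos: [0.5364, 0.1403, 0.0428]
tool_rot: [-0.108, 0.994, 0.005, -0.009]
ft_force: [10.2, 2.0, -9.1]
grip_width: 0.017
clock: 27.72
eef_pos: [0.537, 0.1404, 0.043]
tool_rot: [-0.108, 0.994, 0.006, 0.003]
ft_force: [10.7, 2.4, -10.1]
grip_width: 0.0172
clock: 28.22
eef_pos: [0.5373, 0.1404, 0.0431]
tool_rot: [-0.108, 0.994, 0.007, 0.015]
ft_force: [10.7, 1.7, -8.7]
grip_width: 0.0168
t 28.23 tcp [0.5373 0.1404 0.0431] yaw 12.40 tilt 1.900 F [10.7  1.7 -8.7] w 0.0168
shift now [-5.   0.3  1.2] turn 0.0 shift after turn [-5.   0.3] q6 0.03
```

```bash
python3 -m crank '[[[3.1,0,0,0,255],[3.1,0,0,0,255],[3.1,0,0,0,255],[3.1,0,0,0,255]]]';python3 -m crank '[[[3.1,0,0,0,255],[3.1,0,0,0,255],[3.1,0,0,0,255],[3.1,0,0,0,255]]]'; python3 -m crank '[[[3.1,0,0,0,255],[3.1,0,0,0,255],[3.1,0,0,0,255],[3.1,0,0,0,255]]]';python3 g.py .5422 .1418 .042 12.4;python3 - <<'E'
from h import *
c=cam('wrist');cv2.imwrite('pics/sn.png',c['img'])
E
```

```text
clock: 28.72
eef_pos: [0.5374, 0.1405, 0.0433]
tool_rot: [-0.108, 0.994, 0.008, 0.027]
ft_force: [11.2, 2.6, -10.0]
grip_width: 0.0169
clock: 29.22
eef_pos: [0.5375, 0.1405, 0.0433]
tool_rot: [-0.108, 0.993, 0.009, 0.039]
ft_force: [10.9, 2.4, -9.9]
grip_width: 0.0171
clock: 29.72
eef_pos: [0.5378, 0.1405, 0.0435]
tool_rot: [-0.107, 0.993, 0.011, 0.05]
ft_force: [12.5, 3.1, -10.2]
grip_width: 0.0168
t 29.73 tcp [0.5378 0.1405 0.0435] yaw 12.38 tilt 5.909 F [ 12.5   3.1 -10.2] w 0.0168
shift now [-4.4  0.3  1.9] turn -0.02 shift after turn [-4.4  0.3] q6 0.04
```

View pics/sn.png

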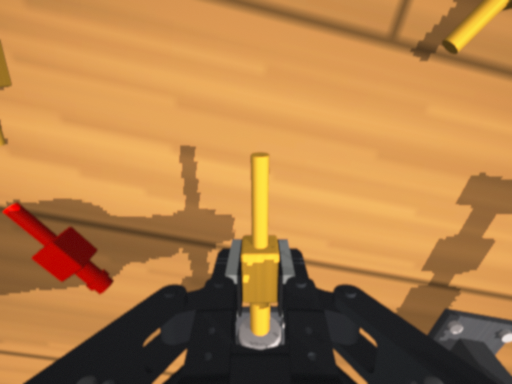

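Held about 3 s at 10–12.5 N without slipping; collar (260,270) still in the pads. Ease back and press gently home, which also takes out the tool's tilt.

```bash
python3 -m crank '[[[0,0,0,0,255],[-2,0,0,0,255],[-3,0,0,0,255],[-3,0,0,0,255],[-4,0,0,0,255],[-4,0,0,0,255],[-4,0,0,0,255],[-4,0,0,0,255],[-4,0,0,0,255],[-4,0,0,0,255]]]';python3 g.py .5422 .1418 .042 12.4; python3 -m crank '[[[-4,0,0,0,255],[-4,0,0,0,255],[-4,0,0,0,255],[-4,0,0,0,255],[-4,0,0,0,255],[-4,0,0,0,255],[-4,0,0,0,255]]]'; python3 g.py .5422 .1418 .042 12.4
```

```text
clock: 31.02
eef_pos: [0.5464, 0.1424, 0.0433]
tool_rot: [-0.108, 0.994, 0.008, 0.029]
ft_force: [-8.3, -1.7, 4.9]
grip_width: 0.0168
t 31.02 tcp [0.5464 0.1424 0.0433] yaw 12.41 tilt 3.453 F [-8.3 -1.7  4.9] w 0.0168
shift now [4.3 0.3 1.1] turn 0.01 shift after turn [4.3 0.3] q6 0.03
clock: 31.9
eef_pos: [0.5456, 0.1422, 0.0432]
tool_rot: [-0.108, 0.994, 0.005, 0.003]
ft_force: [-9.8, -2.1, 7.6]
grip_width: 0.0171
t 31.90 tcp [0.5456 0.1422 0.0432] yaw 12.40 tilt 0.704 F [-9.8 -2.1  7.6] w 0.0171
shift now [3.5 0.3 1.2] turn -0.0 shift after turn [3.5 0.3] q6 0.03
```

```bash
python3 -m crank '[[[0,0,0,0,255],[0,0,0,0,0],[0,0,0,0,0],[0,0,0,0,0],[0,0,0,0,0],[0,0,-40,0,0],[0,0,-40,0,0],[0,0,-40,0,0],[0,0,0,0,0]]]'; python3 -m crank '[[[30,0,-30,0,0],[30,0,-20,0,0],[30,0,0,0,0],[30,0,0,0,0],[0,0,0,0,0]]]'; python3 - <<'E'
from h import *
for n in['top','side','wrist']:
    c=cam(n);cv2.imwrite(f'pics/{n}1.png',c['img'])
E
python3 m.py | head -30 >/dev/null; python3 g.py .48 -.03 .2 0
```

```text
clock: 33.02
eef_pos: [0.545, 0.1411, 0.1667]
tool_rot: [-0.108, 0.994, 0.006, 0.003]
ft_force: [-0.5, -0.3, -0.2]
grip_width: 0.0851
clock: 33.65
eef_pos: [0.4226, 0.1136, 0.2131]
tool_rot: [-0.108, 0.994, 0.006, -0.0]
ft_force: [1.1, 0.1, 0.1]
grip_width: 0.0854
t 33.85 tcp [0.4255 0.1143 0.2134] yaw 12.39 tilt 0.661 F [ 0.1 -0.6  0.6] w 0.0852
shift now [ -22.3 -152.8   11.8] turn 12.39 shift after turn [ -54.5 -144.4] q6 0.04
```

View pics/top1.png

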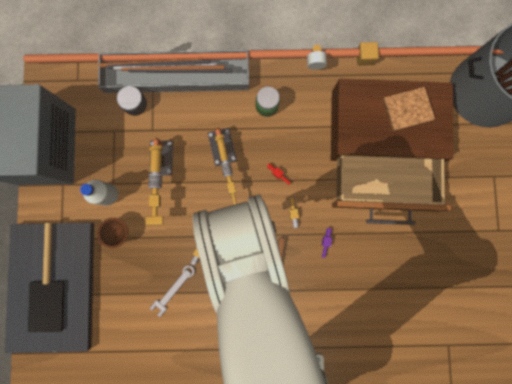

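View pics/wrist1.png

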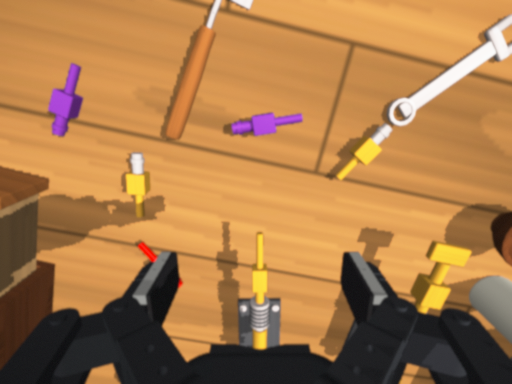

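View pics/side1.png

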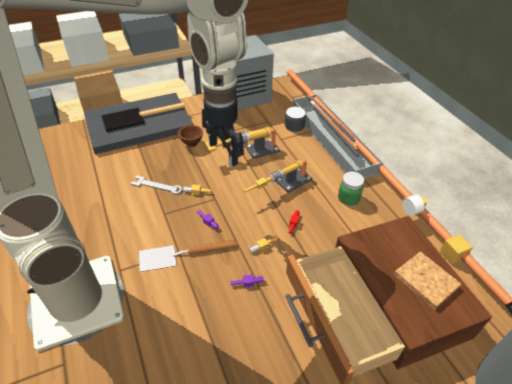

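In the wrist view, brass/steel spares are at (137,183) and (368,152). The purple look-alikes at (66,103) and (262,123) and the red one at (150,250) are left alone. Measure both and confirm in a crop.

```bash
cat > sp.py <<'E'
from h import *
import sys
def find(c,boxes,save=None):
    P=pts(c);P[c['depth']==0]=np.nan;Z=np.nan_to_num(P[...,2])
    H,S,V=cv2.split(cv2.cvtColor(c['img'],cv2.COLOR_BGR2HSV))
    for n,(u0,v0,u1,v1) in boxes.items():
        m=np.zeros(Z.shape,bool);m[v0:v1,u0:u1]=1
        q=m&(Z>.0045)&(Z<.03); p=P[q][:,:2].astype(np.float32)
        col=m&(Z>.0165)&(Z<.03); b=q&(H>18)&(H<34)&(S>150)
        l=cv2.fitLine(p,cv2.DIST_HUBER,0,.01,.01).ravel();d=l[:2]
        # +x is plug (steel) : away from brass tube
        st=q&(S<90)
        if ((P[st][:,:2].mean(0)-P[b][:,:2].mean(0))@d)<0:d=-d
        a=(p-l[2:])@d; w=np.array([-d[1],d[0]]);ac=(P[col][:,:2]-l[2:])@d;bc=(P[col][:,:2]-l[2:])@w
        f=lambda x:(np.percentile(x,3)+np.percentile(x,97))/2
        ctr=l[2:]+d*f(ac)+w*f(bc)
        print(n,'n',q.sum(),col.sum(),'collar',ctr.round(4),'ext',a.min().round(3),a.max().round(3),'cw',np.ptp(ac).round(3),np.ptp(bc).round(3),'yaw',np.degrees(np.arctan2(d[1],d[0])).round(1),'zmax',Z[q].max().round(3))
if __name__=='__main__':
    c=cam('wrist')
    find(c,eval(sys.argv[1]))
    cv2.imwrite('pics/'+sys.argv[2]+'.png',cv2.resize(c['img'][:290],None,fx=1.5,fy=1.5,interpolation=cv2.INTER_CUBIC))
E
python3 sp.py "dict(A=(118,145,155,222),B=(330,118,392,184))" sp_w
```

```text
A n 934 520 collar [ 0.4615 -0.0286] ext -0.047 0.035 cw 0.08 0.022 yaw -172.4 zmax 0.024
B n 982 544 collar [0.3639 0.2404] ext -0.045 0.046 cw 0.08 0.022 yaw 152.2 zmax 0.024
```

View pics/sp_w.png

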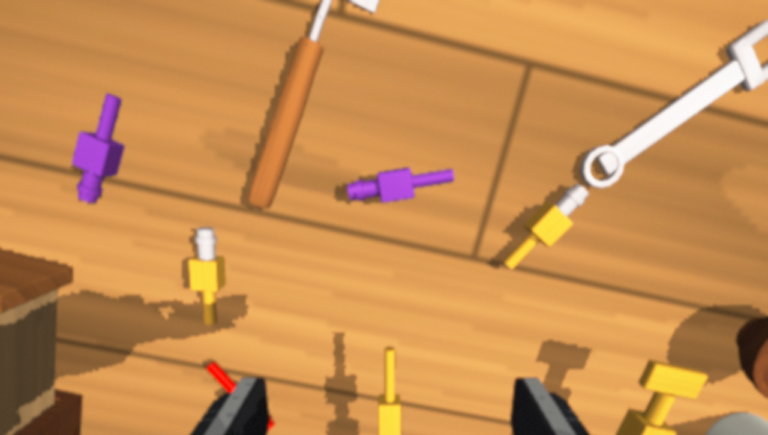

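```bash
sed -i 's/Z>.0165/Z>.0195/' sp.py; python3 g.py .455 -.028 .19 7.8
```

```text
t 33.90 tcp [0.4255 0.1143 0.2134] yaw 12.39 tilt 0.661 F [ 0.1 -0.3 -0.2] w 0.0850
shift now [   1.8 -145.6   21.8] turn 4.59 shift after turn [  -9.8 -145.3] q6 0.04
```

```bash
python3 -m crank '[[[0,0,0,4.6,0],[-16,-35,5,0,0],[-16,-35,5,0,0],[-16,-35,5,0,0],[0,-35,5,0,0],[0,0,0,0,0],[0,0,0,0,0]]]'; python3 g.py .472 -.027 .005 7.8; python3 - <<'E'
from h import *
c=cam('wrist');cv2.imwrite('pics/wa.png',c['img'])
E
```

```text
clock: 34.78
eef_pos: [0.4992, -0.0204, 0.1884]
tool_rot: [-0.068, 0.998, 0.006, 0.0]
ft_force: [-0.5, 0.9, 0.5]
grip_width: 0.0854
t 34.77 tcp [ 0.4992 -0.0204  0.1884] yaw 7.77 tilt 0.730 F [-0.5  0.9  0.5] w 0.0854
shift now [ 28.   -5.2 183.3] turn -0.03 shift after turn [28.  -5.2] q6 -0.18
```

View pics/wa.png

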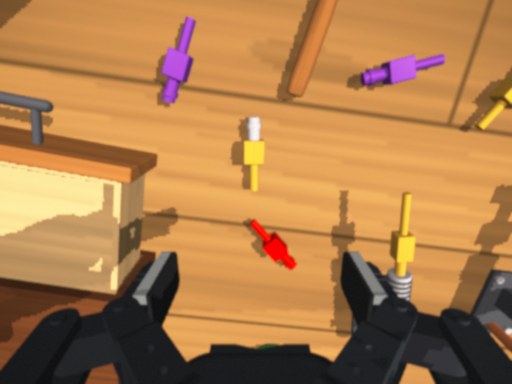

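Spare A, brass with a steel plug, is at (254,152). The red look-alike at (272,245) stays.

```bash
python3 sp.py "dict(A=(236,112,272,196))" wa_c
```

```text
A n 986 467 collar [ 0.4719 -0.0278] ext -0.047 0.035 cw 0.042 0.021 yaw -172.4 zmax 0.023
```

View pics/wa_c.png

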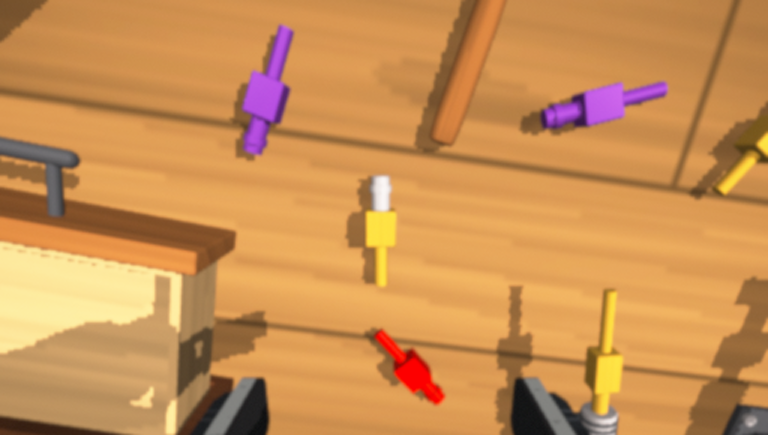

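```bash
python3 g.py .472 -.028 .05 7.7; python3 -m crank '[[[14,-3,35,0,0],[14,-3,35,0,0],[0,0,35,0,0],[0,0,30,0,0],[0,0,0,0,0]]]';python3 g.py .472 -.028 .004 7.7
```

```text
t 34.88 tcp [ 0.499  -0.0199  0.1886] yaw 7.83 tilt 0.717 F [1.1 0.5 0.2] w 0.0851
shift now [ 28.   -6.1 138.5] turn 0.13 shift after turn [28.  -6.1] q6 -0.18
clock: 35.5
eef_pos: [0.4736, -0.0233, 0.0528]
tool_rot: [-0.073, 0.997, 0.006, 0.004]
ft_force: [-0.4, 0.2, 0.3]
grip_width: 0.0853
t 35.50 tcp [ 0.4736 -0.0233  0.0528] yaw 8.35 tilt 0.829 F [-0.4  0.2  0.3] w 0.0853
shift now [ 2.6 -5.  48.7] turn 0.65 shift after turn [ 2.6 -5.1] q6 -0.20
```

```bash
python3 -m crank '[[[2.5,-5,12,0.6,0],[0,0,12,0,0],[0,0,12,0,0],[0,0,0,0,0]]]';python3 g.py .472 -.028 .004 7.7
```

```text
clock: 36.0
eef_pos: [0.4751, -0.0278, 0.0176]
tool_rot: [-0.068, 0.998, 0.006, 0.007]
ft_force: [0.6, 0.8, -0.5]
grip_width: 0.0854
t 36.00 tcp [ 0.4751 -0.0278  0.0176] yaw 7.80 tilt 1.022 F [ 0.6  0.8 -0.5] w 0.0854
shift now [ 3.2  0.1 13.6] turn 0.1 shift after turn [3.2 0.1] q6 -0.20
```

```bash
python3 -m crank '[[[3,0,7,0,0],[0,0,5,0,0],[0,0,0,0,0],[0,0,0,0,255],[0,0,0,0,255],[0,0,0,0,255],[0,0,0,0,255],[0,0,0,0,255]]]';python3 g.py .472 -.028 .004 7.7
```

```text
clock: 37.0
eef_pos: [0.4735, -0.0283, 0.0061]
tool_rot: [-0.068, 0.998, 0.006, 0.008]
ft_force: [0.2, 0.3, -0.7]
grip_width: 0.0205
t 37.00 tcp [ 0.4735 -0.0283  0.0061] yaw 7.79 tilt 1.140 F [ 0.2  0.3 -0.7] w 0.0205
shift now [1.4 0.4 2.1] turn 0.09 shift after turn [1.4 0.4] q6 -0.20
```

```bash
python3 -m crank '[[[0,0,-35,0,255],[0,0,-40,0,255],[0,0,-40,0,255],[0,0,-40,0,255],[0,0,0,0,255]]]';python3 g.py .550 -.225 .15 -3.4;python3 - <<'E'
from h import *
c=cam('wrist');cv2.imwrite('pics/wa2.png',c['img'])
E
```

```text
clock: 37.62
eef_pos: [0.4693, -0.0301, 0.1638]
tool_rot: [-0.068, 0.998, 0.006, 0.006]
ft_force: [1.2, 0.8, -1.3]
grip_width: 0.0206
t 37.62 tcp [ 0.4693 -0.0301  0.1638] yaw 7.79 tilt 0.949 F [ 1.2  0.8 -1.3] w 0.0206
shift now [ -53.4 -204.2   12.1] turn 11.19 shift after turn [ -92. -190.] q6 -0.21
```

View pics/wa2.png

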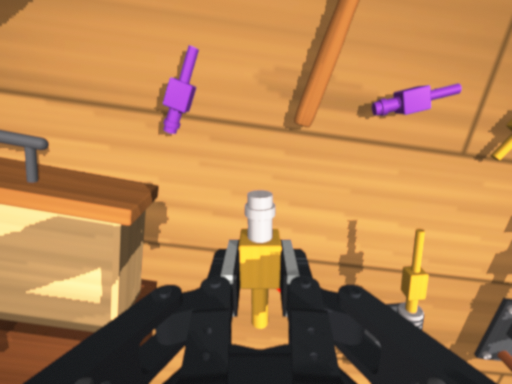

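```bash
python3 -m crank '[[[0,0,0,5.6,255],[0,0,0,5.6,255],[-18,-38,0,0,255],[-18,-38,0,0,255],[-18,-38,0,0,255],[-18,-38,0,0,255],[-18,-35,0,0,255],[0,0,0,0,255]]]';python3 g.py .552 -.225 .037 -3.4
```

```text
clock: 38.67
eef_pos: [0.5382, -0.2247, 0.1417]
tool_rot: [0.031, 0.999, 0.01, -0.01]
ft_force: [-0.1, -0.1, -0.4]
grip_width: 0.0205
t 38.67 tcp [ 0.5382 -0.2247  0.1417] yaw -3.62 tilt 1.679 F [-0.1 -0.1 -0.4] w 0.0205
shift now [-16.   -1.5 104.4] turn -0.22 shift after turn [-16.   -1.5] q6 -0.34
```

```bash
python3 -m crank '[[[-12,-1,25,0,255],[0,0,25,0,255],[0,0,0,0,255]]]';python3 g.py .552 -.225 .037 -3.4
```

```text
clock: 39.05
eef_pos: [0.5453, -0.2227, 0.0852]
tool_rot: [0.031, 0.999, 0.013, -0.015]
ft_force: [-0.7, 0.9, -1.4]
grip_width: 0.0208
t 39.05 tcp [ 0.5453 -0.2227  0.0852] yaw -3.63 tilt 2.262 F [-0.7  0.9 -1.4] w 0.0208
shift now [-8.3 -3.1 47.9] turn -0.23 shift after turn [-8.3 -3.1] q6 -0.33
```

```bash
python3 -m crank '[[[-7,-3,20,0,255],[0,0,20,0,255],[0,0,5,0,255],[0,0,0,0,255]]]';python3 g.py .552 -.225 .033 -3.4
```

```text
clock: 39.55
eef_pos: [0.5521, -0.224, 0.0383]
tool_rot: [0.031, 0.999, 0.012, -0.015]
ft_force: [0.1, -0.2, -1.5]
grip_width: 0.0208
t 39.55 tcp [ 0.5521 -0.224   0.0383] yaw -3.52 tilt 2.198 F [ 0.1 -0.2 -1.5] w 0.0208
shift now [-0.1 -1.1  5.3] turn -0.12 shift after turn [-0.1 -1.1] q6 -0.33
```

Lower 4 mm more, open part way (about 45 mm) and lift.

```bash
python3 -m crank '[[[0,0,4,0,255],[0,0,0,0,255],[0,0,0,0,120],[0,0,0,0,120],[0,0,0,0,120],[0,0,-20,0,120],[0,0,-40,0,120],[0,0,-45,0,120],[0,0,0,0,0]]]';python3 g.py .552 -.225 .15 -3.4; python3 - <<'E'
from h import *
for n in['top','side','wrist']:
    c=cam(n);cv2.imwrite(f'pics/{n}2.png',c['img'])
E
```

```text
clock: 40.67
eef_pos: [0.5563, -0.2273, 0.1448]
tool_rot: [0.031, 0.999, 0.012, -0.012]
ft_force: [-0.6, 0.1, -0.1]
grip_width: 0.0621
t 40.67 tcp [ 0.5563 -0.2273  0.1448] yaw -3.53 tilt 1.943 F [-0.6  0.1 -0.1] w 0.0621
shift now [ 4.6  2.2 -5.1] turn -0.13 shift after turn [4.6 2.2] q6 -0.33
```

View pics/wrist2.png

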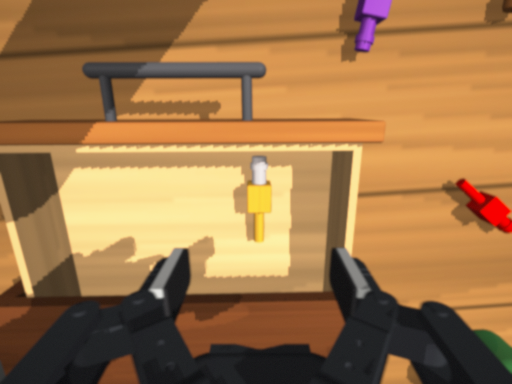

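View pics/side2.png

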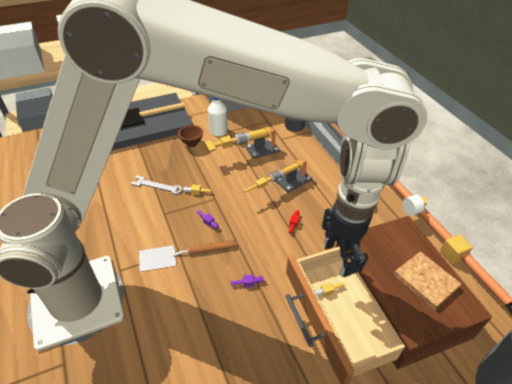

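View pics/top2.png

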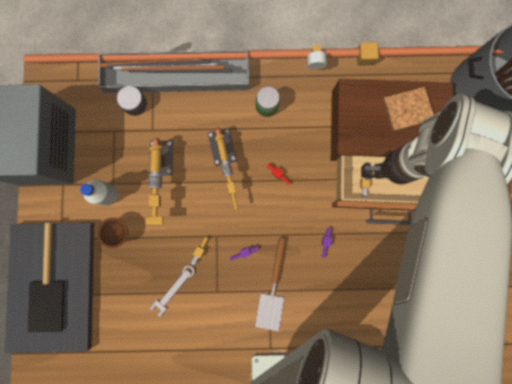

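Spare A lies in the drawer (260,195). Next is spare B by the spanner.

```bash
python3 g.py .395 .22 .2 -29
```

```text
t 40.83 tcp [ 0.553  -0.2258  0.1394] yaw -3.54 tilt 2.502 F [ 0.1  0.8 -1.7] w 0.0824
shift now [186.8 436.7 -42.8] turn 25.46 shift after turn [356.4 313.9] q6 -0.33
```

```bash
python3 -m crank '[[[0,0,-40,0,0],[0,0,-20,0,0],[19,44,0,0,0],[19,44,0,0,0],[19,44,0,0,0],[19,44,0,0,0],[19,44,0,0,0],[19,44,0,0,0],[19,44,0,0,0],[19,44,0,0,0],[10,35,0,0,0],[0,0,0,0,0]]]';python3 g.py .395 .22 .2 -29
```

```text
clock: 42.32
eef_pos: [0.4016, 0.1801, 0.1993]
tool_rot: [0.032, 0.999, 0.015, -0.037]
ft_force: [0.7, 0.8, 0.9]
grip_width: 0.0856
t 42.33 tcp [0.4016 0.1801 0.1993] yaw -3.72 tilt 4.609 F [0.7 0.8 0.9] w 0.0856
shift now [ 9.1 39.3  1.1] turn 25.28 shift after turn [25.1 31.7] q6 0.44
```

```bash
python3 -m crank '[[[3,13,0,8,0],[3,13,0,8,0],[3,13,0,8.5,0],[0,0,0,0,0],[0,0,0,0,0]]]';python3 g.py .375 .235 .2 -29; python3 sp.py "dict()" wb
```

```text
clock: 42.95
eef_pos: [0.3981, 0.2157, 0.1945]
tool_rot: [0.249, 0.967, 0.001, -0.044]
ft_force: [-1.0, 0.5, 0.5]
grip_width: 0.0854
t 42.95 tcp [0.3981 0.2157 0.1945] yaw -28.87 tilt 5.075 F [-1.   0.5  0.5] w 0.0854
shift now [29.9  5.7 -3.1] turn 0.13 shift after turn [29.9  5.6] q6 0.96
```

View pics/wb.png

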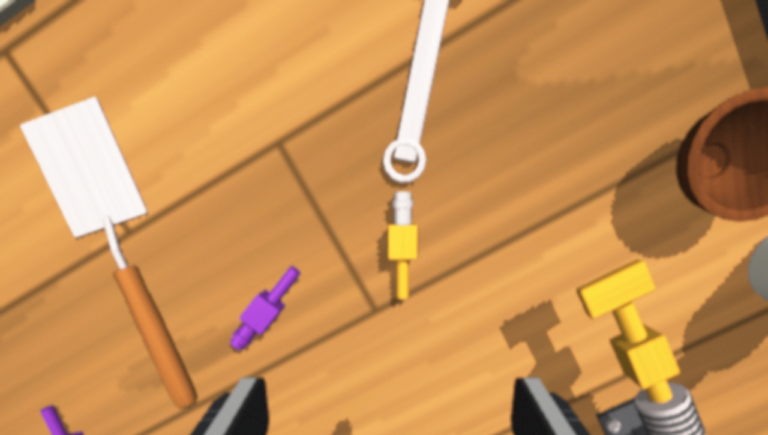

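```bash
python3 sp.py "dict(B=(254,129,284,203))" wb2; python3 g.py .375 .235 .05 -29
```

```text
B n 920 436 collar [0.3734 0.2368] ext -0.045 0.036 cw 0.039 0.021 yaw 151.7 zmax 0.024
t 43.05 tcp [0.3982 0.2158 0.1948] yaw -28.93 tilt 5.053 F [0.8 0.9 0.6] w 0.0852
shift now [ 17.1   8.5 146.6] turn 0.07 shift after turn [17.1  8.4] q6 0.96
```

```bash
python3 g.py .3734 .2368 .05 -28.4; python3 -m crank '[[[10,5,30,-0.5,0],[10,5,30,0,0],[0,0,30,0,0],[0,0,30,0,0],[0,0,0,0,0]]]';python3 g.py .3734 .2368 .005 -28.4
```

```text
t 43.05 tcp [0.3982 0.2158 0.1948] yaw -28.93 tilt 5.053 F [0.8 0.9 0.6] w 0.0852
shift now [ 19.3   9.3 146.8] turn -0.53 shift after turn [19.2  9.4] q6 0.96
clock: 43.68
eef_pos: [0.3764, 0.2355, 0.0748]
tool_rot: [0.245, 0.969, 0.002, -0.043]
ft_force: [0.4, -0.4, 0.3]
grip_width: 0.0854
t 43.67 tcp [0.3764 0.2355 0.0748] yaw -28.36 tilt 4.884 F [ 0.4 -0.4  0.3] w 0.0854
shift now [-2.6  0.9 69.9] turn 0.04 shift after turn [-2.6  0.9] q6 1.01
```

```bash
python3 -m crank '[[[-2.5,1,20,0,0],[0,0,20,0,0],[0,0,15,0,0],[0,0,0,0,0]]]';python3 g.py .3734 .2368 .005 -28.4
```

```text
clock: 44.18
eef_pos: [0.3796, 0.2377, 0.0239]
tool_rot: [0.245, 0.969, 0.005, -0.039]
ft_force: [0.9, 0.8, -0.7]
grip_width: 0.0855
t 44.17 tcp [0.3796 0.2377 0.0239] yaw -28.36 tilt 4.528 F [ 0.9  0.8 -0.7] w 0.0855
shift now [ 3.5 -3.5 19.2] turn 0.04 shift after turn [ 3.5 -3.5] q6 1.01
```

```bash
python3 -m crank '[[[3,-3.5,9,0,0],[1,0,8,0,0],[0,0,0,0,0]]]';python3 g.py .3734 .2368 .005 -28.4
```

```text
clock: 44.55
eef_pos: [0.3749, 0.2377, 0.0088]
tool_rot: [0.245, 0.969, 0.007, -0.037]
ft_force: [0.4, -0.3, 0.6]
grip_width: 0.0852
t 44.55 tcp [0.3749 0.2377 0.0088] yaw -28.37 tilt 4.359 F [ 0.4 -0.3  0.6] w 0.0852
shift now [ 0.6 -1.5  3.9] turn 0.03 shift after turn [ 0.6 -1.5] q6 1.02
```

```bash
python3 -m crank '[[[0.5,-1.5,3,0,0],[0,0,0,0,255],[0,0,0,0,255],[0,0,0,0,255],[0,0,0,0,255],[0,0,0,0,255]]]';python3 g.py .3734 .2368 .005 -28.4; python3 -m crank '[[[0,0,-20,0,255],[0,0,-30,0,255],[0,0,-35,0,255],[0,0,-35,0,255],[0,0,-30,0,255],[0,0,0,0,255]]]';python3 g.py .552 -.3 .15 -3.4; python3 sp.py "dict()" wb3
```

```text
clock: 45.3
eef_pos: [0.3743, 0.2372, 0.0065]
tool_rot: [0.245, 0.969, 0.008, -0.037]
ft_force: [0.3, 0.2, -0.1]
grip_width: 0.0209
t 45.30 tcp [0.3743 0.2372 0.0065] yaw -28.36 tilt 4.301 F [ 0.3  0.2 -0.1] w 0.0209
shift now [ 0.5 -0.8  1.6] turn 0.04 shift after turn [ 0.5 -0.8] q6 1.02
clock: 46.05
eef_pos: [0.3831, 0.2313, 0.1587]
tool_rot: [0.245, 0.969, 0.006, -0.038]
ft_force: [0.6, 0.1, -0.7]
grip_width: 0.0205
t 46.05 tcp [0.3831 0.2313 0.1587] yaw -28.35 tilt 4.462 F [ 0.6  0.1 -0.7] w 0.0205
shift now [-400.6 -387.3  -19.5] turn -24.95 shift after turn [-199.8 -520.1] q6 1.00
```

View pics/wb3.png

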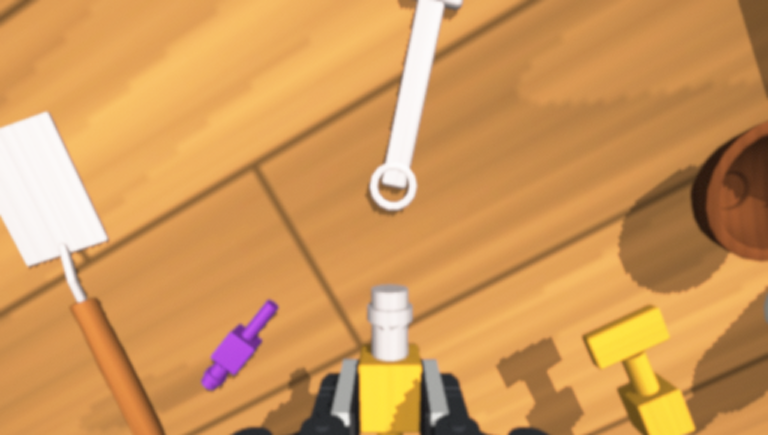

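Held. Carry it to the drawer, lifting first.

```bash
python3 -m crank '[[[0,0,-20,-8,255],[0,0,-20,-8,255],[0,0,0,-8.5,255],[-14,-37,0,0,255],[-14,-37,0,0,255],[-14,-37,0,0,255],[-14,-37,0,0,255],[-14,-37,0,0,255],[-14,-37,0,0,255],[-14,-37,0,0,255],[-14,-37,0,0,255],[0,0,0,0,255]]]';python3 g.py .552 -.3 .15 -3.4
```

```text
clock: 47.6
eef_pos: [0.4707, -0.0817, 0.1584]
tool_rot: [0.024, 0.998, 0.01, -0.057]
ft_force: [-0.2, 0.2, -0.6]
grip_width: 0.0204
t 47.60 tcp [ 0.4707 -0.0817  0.1584] yaw -2.85 tilt 6.628 F [-0.2  0.2 -0.6] w 0.0204
shift now [ -92.  -214.1   -5.7] turn 0.55 shift after turn [ -94.1 -213.2] q6 -0.12
```

```bash
python3 -m crank '[[[-14,-36,-5,0.5,255],[-14,-36,-3,0,255],[-14,-36,-3,0,255],[-14,-36,-3,0,255],[-14,-36,-3,0,255],[-10,-25,0,0,255],[0,0,0,0,255]]]';python3 g.py .552 -.3 .1 -3.4
```

```text
clock: 48.48
eef_pos: [0.5366, -0.2878, 0.1488]
tool_rot: [0.025, 0.997, 0.015, -0.068]
ft_force: [-0.5, 1.4, -0.8]
grip_width: 0.021
t 48.48 tcp [ 0.5366 -0.2878  0.1488] yaw -2.99 tilt 7.940 F [-0.5  1.4 -0.8] w 0.0210
shift now [-22.4 -12.6  45.9] turn 0.41 shift after turn [-22.5 -12.5] q6 -0.42
```

```bash
python3 -m crank '[[[-8,-10,18,0.4,255],[-8,0,18,0,255],[0,0,15,0,255],[0,0,0,0,255]]]';python3 g.py .548 -.3 .04 -3.4
```

```text
clock: 48.98
eef_pos: [0.5438, -0.292, 0.088]
tool_rot: [0.027, 0.997, 0.017, -0.071]
ft_force: [-0.7, -0.8, 0.2]
grip_width: 0.0203
t 48.98 tcp [ 0.5438 -0.292   0.088 ] yaw -3.19 tilt 8.423 F [-0.7 -0.8  0.2] w 0.0203
shift now [-11.5  -9.2  46.5] turn 0.21 shift after turn [-11.5  -9.2] q6 -0.42
```

```bash
python3 -m crank '[[[-5,-4,15,0,255],[-5,-4,15,0,255],[-2,0,12,0,255],[0,0,0,0,255]]]';python3 g.py .548 -.3 .036 -3.4
```

```text
clock: 49.48
eef_pos: [0.5501, -0.2985, 0.041]
tool_rot: [0.026, 0.997, 0.017, -0.071]
ft_force: [-0.5, 0.2, 0.3]
grip_width: 0.0205
t 49.48 tcp [ 0.5501 -0.2985  0.041 ] yaw -3.12 tilt 8.431 F [-0.5  0.2  0.3] w 0.0205
shift now [ 1.3 -1.8  5.2] turn 0.28 shift after turn [ 1.3 -1.8] q6 -0.43
```

```bash
python3 -m crank '[[[1,0,5,0,255],[0,0,0,0,120],[0,0,0,0,120],[0,0,0,0,120],[0,0,-20,0,120],[0,0,-35,0,120],[0,0,-40,0,120],[0,0,0,0,0]]]';python3 g.py .548 -.3 .2 -3.4; python3 sp.py "dict()" wd
```

```text
clock: 50.48
eef_pos: [0.563, -0.3026, 0.1355]
tool_rot: [0.026, 0.997, 0.016, -0.069]
ft_force: [-0.0, -0.2, -0.7]
grip_width: 0.0624
t 50.48 tcp [ 0.563  -0.3026  0.1355] yaw -3.13 tilt 8.169 F [-0.  -0.2 -0.7] w 0.0624
shift now [ 23.9   3.6 -61.7] turn 0.27 shift after turn [23.9  3.5] q6 -0.42
```

View pics/wd.png

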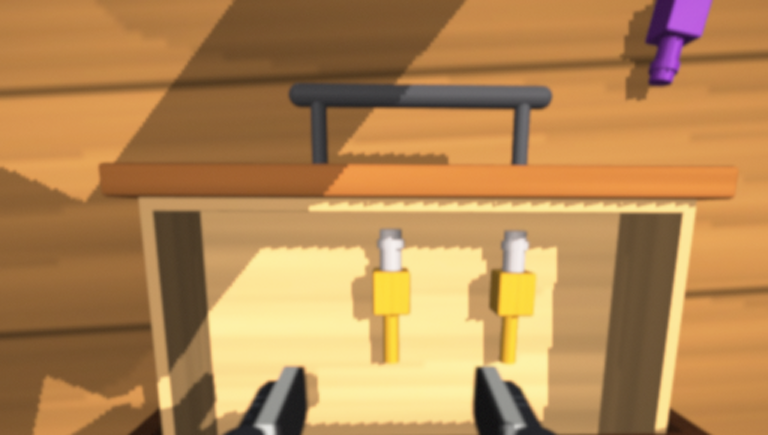

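Both spares lie in the drawer, at crop positions (391,292) and (513,292). Check the start pictures for any other brass spare that I missed.

```bash
python3 - <<'E'
import cv2,numpy as np
for n in ['top0','side0','top2','side2']:
    im=cv2.imread(f'pics/{n}.png');H,S,V=cv2.split(cv2.cvtColor(im,cv2.COLOR_BGR2HSV))
    m=((H>17)&(H<33)&(S>145)&(V>110)).astype(np.uint8)
    k,l,st,ct=cv2.connectedComponentsWithStats(m)
    print(n,[(ct[i].round().astype(int).tolist(),int(st[i,4])) for i in range(1,k) if st[i,4]>20])
im=cv2.imread('pics/top0.png');cv2.imwrite('pics/t0bot.png',cv2.resize(im[200:384,90:512],None,fx=1.85,fy=1.85,interpolation=cv2.INTER_CUBIC))
E
```

```text
top0 [([369, 52], 300), ([316, 48], 23), ([221, 147], 143), ([155, 158], 229), ([231, 190], 151), ([154, 209], 334), ([293, 210], 119), ([200, 249], 123)]
side0 [([260, 133], 181), ([220, 143], 264), ([292, 167], 127), ([259, 183], 150), ([198, 190], 129), ([455, 248], 541), ([266, 242], 156)]
top2 [([369, 51], 296), ([316, 48], 23), ([221, 147], 143), ([155, 158], 225), ([231, 190], 148), ([365, 183], 65), ([154, 209], 332), ([200, 248], 120)]
side2 [([260, 133], 184), ([220, 143], 263), ([293, 167], 126), ([259, 183], 146), ([199, 190], 129), ([455, 248], 536), ([330, 288], 148)]
```

View pics/t0bot.png

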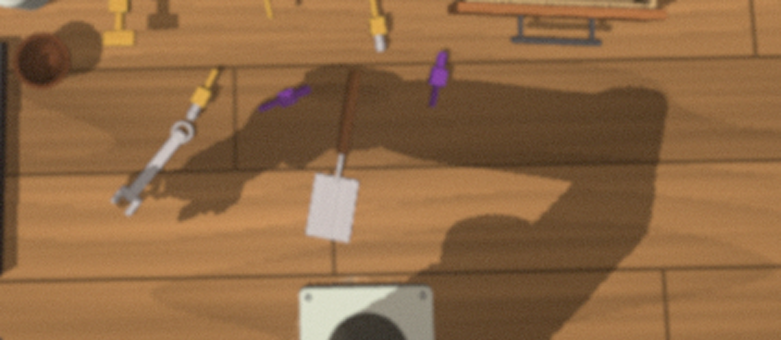

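Only the two spares match; the other brass spots are the couplers and fixtures at the back edge. Now to shut the drawer by pushing on its handle with closed fingers.

```bash
python3 g.py .39 -.277 .21 -3.4; python3 -m crank '[[[0,0,-40,0,255],[0,0,-35,0,255],[0,0,0,0,255]]]'; python3 g.py .39 -.277 .2 -3.4
```

```text
t 50.52 tcp [ 0.5617 -0.302   0.1334] yaw -3.14 tilt 8.386 F [-0.  -0.6  1. ] w 0.0691
shift now [182.   17.9 -50.7] turn 0.26 shift after turn [182.   17.1] q6 -0.42
clock: 50.9
eef_pos: [0.5701, -0.3037, 0.2047]
tool_rot: [0.026, 0.997, 0.019, -0.075]
ft_force: [-0.5, 0.7, 0.1]
grip_width: 0.0169
t 50.90 tcp [ 0.5701 -0.3037  0.2047] yaw -3.16 tilt 8.895 F [-0.5  0.7  0.1] w 0.0169
shift now [178.4  16.5  32.5] turn 0.24 shift after turn [178.5  15.8] q6 -0.42
```

```bash
python3 -m crank '[[[30,3,5,0,255],[30,3,5,0,255],[30,3,5,0,255],[30,3,5,0,255],[30,3,5,0,255],[28,2,5,0,255],[0,0,0,0,255]]]'; python3 g.py .39 -.277 .05 -3.4;python3 - <<'E'
from h import *
c=cam('wrist');cv2.imwrite('pics/wh.png',c['img'])
P=pts(c)
E
```

```text
clock: 51.78
eef_pos: [0.3774, -0.2708, 0.187]
tool_rot: [0.026, 0.996, 0.025, -0.086]
ft_force: [-0.2, 0.6, -0.5]
grip_width: 0.0001
t 51.77 tcp [ 0.3774 -0.2708  0.187 ] yaw -3.20 tilt 10.314 F [-0.2  0.6 -0.5] w 0.0001
shift now [-36.4 -11.8 132.3] turn 0.2 shift after turn [-36.4 -11.7] q6 -0.53
```

View pics/wh.png

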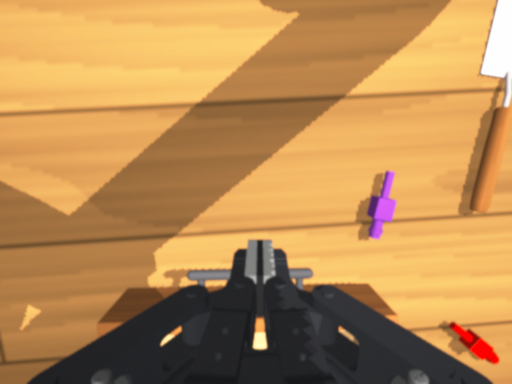

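```bash
python3 -m crank '[[[-8,-3,33,0,255],[-8,-3,33,0,255],[-6,-3,33,0,255],[-5,-2,30,0,255],[0,0,0,0,255]]]'; python3 g.py .39 -.277 .05 -3.4
```

```text
clock: 52.45
eef_pos: [0.3871, -0.2767, 0.0474]
tool_rot: [0.024, 0.996, 0.025, -0.085]
ft_force: [-0.3, 0.0, -0.1]
grip_width: -0.0
t 52.45 tcp [ 0.3871 -0.2767  0.0474] yaw -3.03 tilt 10.171 F [-0.3  0.  -0.1] w -0.0000
shift now [-2.4 -0.  -3.1] turn 0.37 shift after turn [-2.4  0. ] q6 -0.54
```

```bash
python3 -m crank '[[[-15,0,-3.5,0,255],[-15,0,-3.5,0,255],[-15,0,-3,0,255],[-15,0,-3,0,255],[-15,0,-3,0,255],[-15,0,-3,0,255],[0,0,0,0,255]]]'; python3 g.py .51 -.284 .05 -3.4
```

```text
clock: 53.32
eef_pos: [0.4849, -0.2823, 0.055]
tool_rot: [0.023, 0.996, 0.024, -0.085]
ft_force: [0.2, -0.6, -0.9]
grip_width: -0.0001
t 53.33 tcp [ 0.4849 -0.2823  0.055 ] yaw -2.92 tilt 10.127 F [ 0.2 -0.6 -0.9] w -0.0001
shift now [-25.6  -0.6   0.6] turn 0.48 shift after turn [-25.6  -0.4] q6 -0.46
```

```bash
python3 - <<'E'
from h import *
c=cam('side');cv2.imwrite('pics/sd.png',cv2.resize(c['img'][180:384,220:512],None,fx=2.5,fy=2.5))
E
```

```text
(no output)
```

View pics/sd.png

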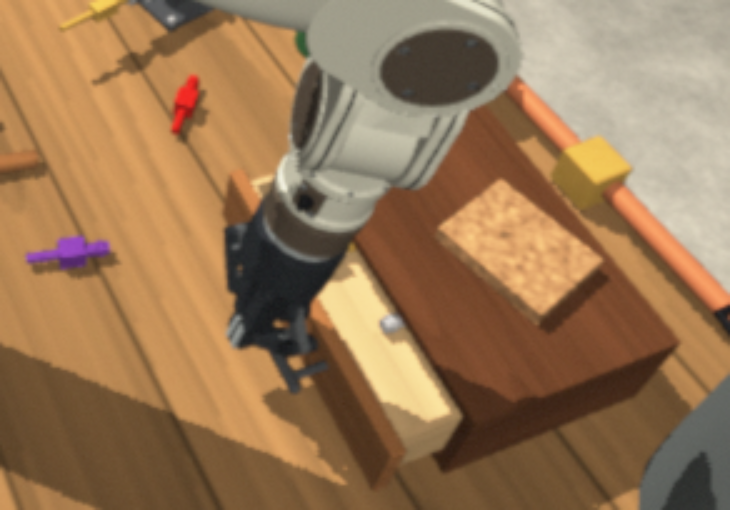

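The drawer is moving in with the fingers on the handle (lower left), about half shut; the spare's plug at (390,323) stays inside. Continue.

```bash
python3 -m crank '[[[-10,0,2,0,255],[-12,0,-1,0,255],[-12,0,-1,0,255],[-10,0,-1,0,255]]]'; python3 -m crank '[[[-10,0,-2,0,255],[-10,0,-2,0,255]]]';python3 -m crank '[[[-10,0,-2,0,255]]]'; python3 g.py .56 -.284 .05 -3.4
```

```text
clock: 53.88
eef_pos: [0.5287, -0.2847, 0.0494]
tool_rot: [0.024, 0.996, 0.024, -0.086]
ft_force: [-0.8, -0.2, 1.7]
grip_width: -0.0
clock: 54.12
eef_pos: [0.5454, -0.2856, 0.0493]
tool_rot: [0.024, 0.995, 0.024, -0.092]
ft_force: [-24.8, -0.6, 12.8]
grip_width: 0.0002
clock: 54.25
eef_pos: [0.5452, -0.2856, 0.0495]
tool_rot: [0.025, 0.994, 0.025, -0.103]
ft_force: [-32.6, 0.4, 17.3]
grip_width: -0.0001
t 54.25 tcp [ 0.5452 -0.2856  0.0495] yaw -3.15 tilt 12.218 F [-32.6   0.4  17.3] w -0.0001
shift now [-14.3   2.4  -3.4] turn 0.25 shift after turn [-14.3   2.4] q6 -0.41
```

```bash
python3 -m crank '[[[12,0,2,0,255],[20,0,3,0,255],[25,0,0,0,255],[25,0,0,0,255],[25,0,0,0,255],[0,0,0,0,255]]]'; python3 g.py .42 -.28 .2 -3.4; python3 - <<'E'
from h import *
c=cam('side');cv2.imwrite('pics/sd2.png',cv2.resize(c['img'][180:384,220:512],None,fx=2.5,fy=2.5))
c=cam('top');cv2.imwrite('pics/td2.png',c['img'])
E
```

```text
clock: 55.0
eef_pos: [0.4404, -0.2803, 0.0654]
tool_rot: [0.025, 0.994, 0.026, -0.103]
ft_force: [1.6, 0.4, 0.1]
grip_width: 0.0
t 55.00 tcp [ 0.4404 -0.2803  0.0654] yaw -3.13 tilt 12.167 F [1.6 0.4 0.1] w 0.0000
shift now [  47.6    5.4 -127.4] turn 0.27 shift after turn [47.6  5.1] q6 -0.48
```

View pics/sd2.png

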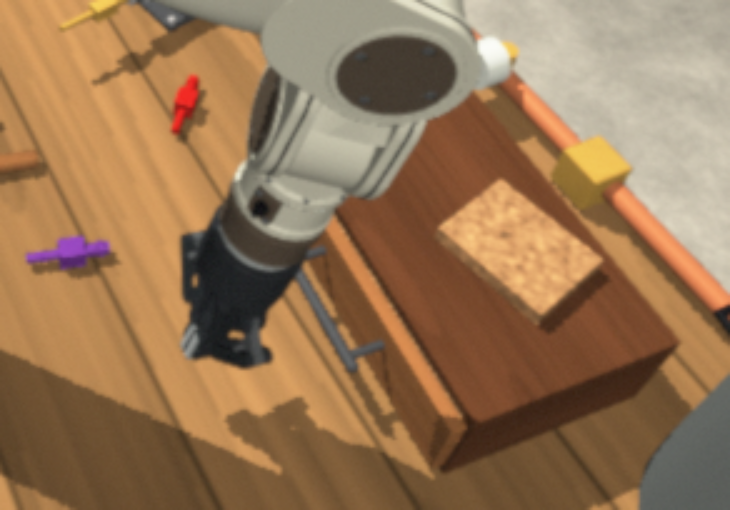

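The drawer front is against the cabinet. Move the arm up and aside for an unobstructed check.

```bash
python3 -m crank '[[[15,0,-35,0,0],[15,0,-35,0,0],[15,0,-35,0,0],[15,20,-35,0,0],[0,30,-10,0,0],[0,0,0,0,0]]]'; python3 - <<'E'
from h import *
for n in['top','side','wrist']:
    c=cam(n);cv2.imwrite(f'pics/{n}9.png',c['img'])
    if n=='side': cv2.imwrite('pics/sd9.png',cv2.resize(c['img'][180:384,220:512],None,fx=2.5,fy=2.5))
E
python3 g.py .42 -.28 .2 -3.4
```

```text
clock: 55.85
eef_pos: [0.4239, -0.2362, 0.2294]
tool_rot: [0.023, 0.994, 0.025, -0.1]
ft_force: [0.0, -0.9, 0.9]
grip_width: 0.0853
t 56.00 tcp [ 0.4225 -0.2374  0.2277] yaw -3.01 tilt 11.986 F [-0.1  0.7  0.6] w 0.0853
shift now [ -5.  -43.9  25.2] turn 0.39 shift after turn [ -5.3 -43.9] q6 -0.43
```

View pics/sd9.png

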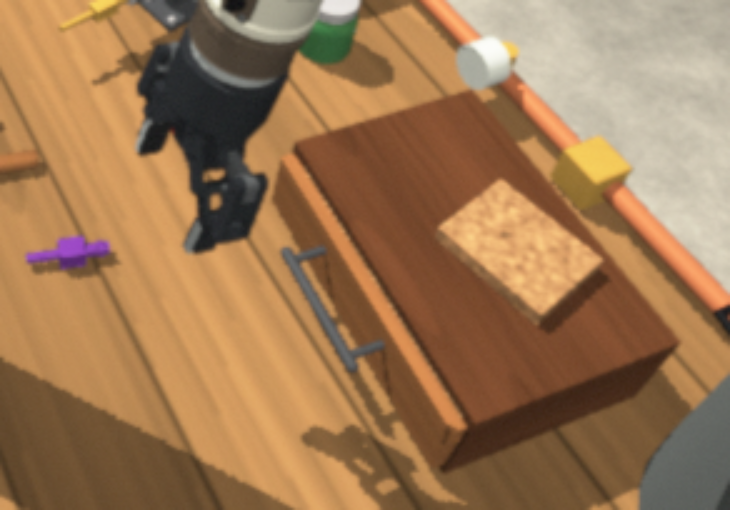

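View pics/top9.png

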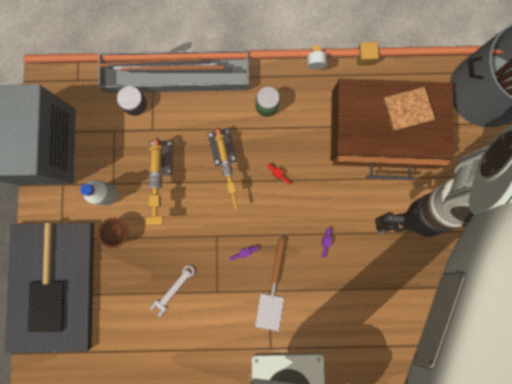

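View pics/wrist9.png

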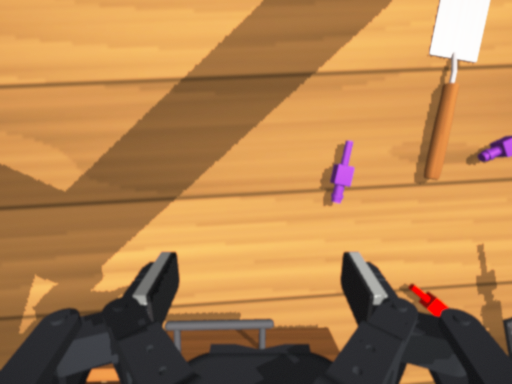

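```bash
python3 m.py | awk '/yaw/||$1<35&&$1>-70' | cut -c1-60; python3 - <<'E'
from h import *
c=cam('top');P=pts(c)
print([(v,P[v,370].round(3).tolist()) for v in range(146,182,2)])
E
```

```text
large yaw -1.3982669 ctr [0.55788475 0.34070146]
 -65.5 n15 w[-10.5 10.9] zmax 77.7 S157
 -59.5 n26 w[-11.9 13.0] zmax 86.5 S159
 -53.5 n34 w[-11.9 14.1] zmax 84.2 S162
 -47.5 n25 w[-11.6 14.9] zmax 86.4 S161
 -41.5 n25 w[-11.7 14.8] zmax 86.6 S160
 -35.5 n24 w[-12.0 15.4] zmax 85.1 S158
 -29.5 n12 w[-4.3 6.5] zmax 78.4 S161
 -23.5 n13 w[-5.0 7.0] zmax 82.2 S161
 -17.5 n10 w[-4.2 6.7] zmax 76.1 S142
 -11.5 n36 w[-14.6 16.3] zmax 89.7 S43
  -5.5 n28 w[-14.5 17.2] zmax 88.2 S35
   0.5 n27 w[-15.2 16.6] zmax 87.2 S37
   6.5 n31 w[-15.6 16.9] zmax 90.2 S39
  12.5 n34 w[-15.4 17.7] zmax 88.4 S34
  18.5 n28 w[-15.0 17.8] zmax 90.8 S32
  24.5 n18 w[-13.0 18.8] zmax 83.8 S45
  30.5 n22 w[-11.1 12.5] zmax 87.6 S132
small yaw 12.258614 ctr [0.60617244 0.15418005]
 -69.0 n13 w[-9.0 7.0] zmax 69.5 S160
 -63.0 n15 w[-8.3 8.4] zmax 71.2 S162
 -57.0 n15 w[-8.9 7.3] zmax 71.0 S162
 -51.0 n12 w[-5.5 8.6] zmax 69.8 S160
 -45.0 n9 w[-4.1 5.0] zmax 67.7 S159
 -39.0 n10 w[-5.3 5.2] zmax 66.2 S155
 -33.0 n17 w[-9.8 9.8] zmax 75.0 S75
 -27.0 n22 w[-11.6 11.6] zmax 75.3 S40
 -21.0 n21 w[-12.3 12.5] zmax 76.
[... 204 characters left out ...]
0 n14 w[-9.1 7.0] zmax 69.7 S151
  21.0 n16 w[-8.4 9.3] zmax 71.0 S154
  27.0 n16 w[-9.0 9.4] zmax 68.8 S156
  33.0 n16 w[-8.8 8.8] zmax 70.9 S157
[(146, [0.642, -0.225, 0.097]), (148, [0.636, -0.223, 0.1]), (150, [0.631, -0.224, 0.098]), (152, [0.626, -0.224, 0.096]), (154, [0.62, -0.223, 0.098]), (156, [0.619, -0.229, 0.079]), (158, [0.612, -0.226, 0.087]), (160, [0.607, -0.226, 0.086]), (162, [0.602, -0.228, 0.08]), (164, [0.601, -0.236, 0.051]), (166, [0.601, -0.247, 0.016]), (168, [0.598, -0.251, 0.001]), (170, [0.584, -0.232, 0.061]), (172, [0.579, -0.233, 0.058]), (174, [0.573, -0.232, 0.06]), (176, [0.566, -0.229, 0.068]), (178, [0.562, -0.231, 0.061]), (180, [0.564, -0.25, -0.002])]
```

Couplers read as at the start. The drawer front (x 0.601–0.617) sits against the cabinet's face with no gap. Arm clear; hand in.

```bash
python3 -c "
from workcell import bot
print(bot.job_done(), bot.get_obs()['clock'])"
```

```text
the job is handed in; nothing more can be done
the job is handed in; nothing more can be done
```

The job is done and handed in at about 57 s of robot time.

- **Large coupler:** I pulled the sleeve fully back twice, about 10.6 mm each time, and released it both times. I then tugged the nozzle at about 9–12 N for 3 s and eased it back.
- **Small coupler:** the sleeve also went fully back twice, about 10.6 mm each time, and was released both times. I tugged the nozzle at about 10–12.5 N for just under 3 s and eased it back.
- **Spares:** only two real ones (brass with a steel plug) were on the bench, and both are in the drawer. The purple and red look-alikes were left alone, and the grip never slackened noticeably.
- **Drawer:** I pushed it shut by its handle.

**Last checks:**
- The top camera shows both couplers unchanged from the start, to about the 3 mm it can resolve.
- The drawer front sits against the cabinet with no gap.
- The bystanders look unmoved in the pictures; I did not measure them.
- The spares were last seen lying in the open drawer, and one was still inside with the drawer half shut. They cannot be seen now that it is closed.

**Off-nominal:**
- The tool gradually tilted, to about 12° by the end. I pressed the first part of it out against the fitted nozzles; the rest did not affect the work.
- The last push at the drawer's stop reached about 37 N through the fingers.
- Large-coupler pull: about 9–10 N for much of the 3 s, a little under the 12 N asked for.

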